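# Hang the test load on the spruce strip

## Task

Set up the bending test of the thin spruce strip: take the wire stirrup off its peg and hang it by its top bar in the saddle at the strip's free end, let go of it, then hang the green block weight from the stirrup's lower bar, pushing its hook down over the bar until the wire gate has snapped shut beneath the bar. The strip springs under the push and would crack if its end were bent down more than about 30 mm, so go by feel; leave stirrup and weight hanging still, one below the other, with nothing else on the bench disturbed.

Things in the scene. Friction and masses are not known exactly. Their poses are not given: they have to be found in the camera images.
- stand: Fixed iron stand: foot 110x90x16 mm, post, screw clamp (top 323 mm up) holding a level spruce strip 20x4 mm, top face 287 mm up. Origin: centre of the foot's underside. The strip sticks out along the stand's -x, its free end 235 mm from the origin. Thin and springy: it gives way under any push. A rule stands beside it at x = -95, y = +27 mm, top 312 mm up
- saddle (a point): Axis of the stirrup's top bar when it hangs right: in the groove of the dark saddle on the strip's end, 220 mm along the stand's -x from its origin, 293 mm up. The groove runs across the strip, 11 mm wide, floor 3 mm below this point, its two ridges 2 mm above it; strip and saddle are 20 mm wide and end 15 mm beyond this point
- peg_stand: Fixed wooden peg stand (foot 80x80x14 mm, round post 24 mm thick at x = +22 mm, 171 mm tall) on the wool mat, from whose flat peg the stirrup hangs. The peg points along its own -x to x = -32 mm, is 12 mm wide, top face 155 mm above the origin, with a lip 6 mm thick and 6 mm higher at its tip. Origin: centre of the foot's underside
- stirrup: Loose upright wire frame, 60 g, seen as a rectangle in its own y-z plane: lower bar (7 mm thick, along y), two legs (6 mm) 48 mm apart and top bar (6 mm) 115 mm above the lower one, with a brass grip tab standing on top. It hangs by its top bar. Origin: middle of the lower bar's axis; z up, x square to the frame (same way as the peg stand's x at the start)
- stirrup_top (a point): Middle of the axis of the stirrup's top bar, 115 mm above the stirrup's origin
- stirrup_tab (a point): Centre of the stirrup's brass grip tab, 10 (x) x 20 (y) x 34 (z) mm, 26 mm above the top bar; to be gripped from above across y
- weight: Loose green block weight, about 0.36 kg: block 62x30x34 mm, steel J hook on top, 99 mm tall. Origin: centre of the underside. Hook in the x-z plane: stem at x = -12 mm, crown, nose at x = +12 mm (both 6 mm thick) ending 62 mm up, so the 18 mm throat opens downwards. The bar comes in from the +x side under the nose. Grip the block across y near its -x end, fingers tilted 35 to 45 deg so the gripper clears hook and stirrup
- hook_seat (a point): Where the axis of the stirrup's lower bar lies when seated in the crown of the hook, 86 mm above the weight's underside
- hook_mouth (a point): Mouth of the hook: the middle of the gap between block and nose, below the gate, 48 mm above the weight's underside
- gate (a joint): Brass wire gate across the hook's throat, hinged at the stem 64 mm above the weight's underside, rad: 0 = shut against the nose, up to 1.35 = swung up into the hook. A spring shuts it; it opens only upwards (inwards). The bar must push it in, well harder than the weight's own weight would (up to 13 N); half way the push eases a little, it falls sharply when the bar is past and the gate has shut
- glue_pot: Bystander: dark green enamel pot with lid, 80 mm wide, 81 mm tall; origin under its centre
- vernier: Bystander: steel sliding calliper 60x174x6 mm lying on the bench; origin under its centre
- beeswax: Bystander: yellow block 30x50x22 mm; origin under its centre
- spool_a: Bystander: small wooden spool clamp 27x89x27 mm lying on the mat; origin under its centre
- spool_b: Bystander: small wooden spool clamp 27x101x27 mm lying on the mat; origin under its centre
- cork_block: Bystander: cork block 45x70x30 mm on the mat; origin under its centre
- rib_mould: Bystander: wooden bar 35x160x18 mm at the left; origin under its centre
Mind the look-alikes: they are no part of the job. Of the things shaped like the stirrup, the bare steel one is meant.

How it is judged:
On the way, in this order (a step that is already met when the one before it is completed fails the run):
1. the stirrup hangs by its top bar in the strip's saddle, let go (distance between stirrup_top and saddle below 0.006 m and contact force between the fingers and stirrup below 0.05 N), for 0.2 s.
2. the hook sits on the lower bar with the gate shut under it (distance between hook_seat and stirrup below 0.009 m and value of joint gate below 0.15 rad), for 0.2 s.
At the end, for the whole second after the job is handed in: Stirrup's top bar in the saddle (centres within 6 mm), lower bar up in the crown of the weight's hook (within 6 mm) with the gate shut (under 0.15 rad), weight clear of the bench by over 30 mm and hanging still (under 60 mm/s), bystanders within 30 mm of where they stood (distance between stirrup_top and saddle below 0.006 m and distance between hook_seat and stirrup below 0.006 m and value of joint gate below 0.15 rad and height (world z) of weight above 0.03 m and linear speed of weight below 0.06 m/s); the robot touches nothing.
It fails at once if the strip's end is bent down more than 32 mm (z of saddle in the frame of stand below 0.261 m).
It fails at once if a bystander is moved more than 30 mm (distance of any of glue_pot, vernier, beeswax, spool_a, spool_b, cork_block, rib_mould from where it was at the start of the episode above 0.03 m).
It also fails if it takes over 67 s, if anything falls off the work surface, if the arm or the gripper's body presses on something with over 40 N, if the wrist force passes 120 N, or if a joint passes its speed limit or range.

## Robot

A 6-joint arm with a two-finger parallel gripper is mounted at the origin on a cart in front of the work surface, level with it; the furniture and walls round the work are solid. World frame = base frame: x ahead of the robot, y to its left, z up, the work surface at z = 0. Lengths are in m, angles in rad, forces in N, time in s.
With the tool pointing down it reaches from about 0.275 to 0.825 m from the base axis. Payload 4.9 kg.
Tool frame: the origin (TCP) lies midway between the tips of the shut fingers; the grasp point (between the pads) lies 19 mm behind it (grip_point_offset is the distance from the TCP to the grasp point, in m); z points along the fingers, x is the direction in which the jaws open and shut, and the axes are right-handed (so a half turn about z gives the same grasp; the last joint's range is limited). The gripper opens to 85 mm and grips with 20 to 120 N. Pads are 22 mm wide; open, the fingers measure 114 mm over their backs; the gripper's body (76 mm by 85 mm) begins 54 mm behind the grasp point. The pads swing forward as they close: fully open they stand 13 mm farther back than shut.
Start: joints at [0.97, 0.326, -0.193, 1.052, 0, 1.437], TCP at [0.248, 0.491, 0.231] pointing down, gripper open.
Joint ranges: [-2.65, 2.65], [-0.97, 1.79], [-1.3, 1.35], [-1.93, 2.1], [-1.47, 1.37], [-3.14, 3.14]. Speed limits (rad/s): [2.57, 2.57, 3.14, 3.14, 3.14, 3.14].

## Interface

Orientations are given as a rotation vector (axis times angle).
In Python, from cell import * gives the robot as it stands. Calls block until the motion is done:
- movep(position, orientation): joint-space move of the TCP to a pose.
- move_l(position, velocity=0.15, rot=None, until_force=None): straight line of the TCP; rot=None keeps the orientation; velocity is the mean speed in m/s. With until_force (N) it stops when the force on the tool has changed by that much, and returns True; else False.
- set_joints(angles): joint-space move.
- let_go() and grab(newtons=None): open the fingers fully, or close them until they stop; newtons is the grip in N (None keeps the last).
- sleep(seconds).
- ik(position, orientation): joint angles nearest the present ones, or None.
- get_state(): the state.
- grab_frame(name): name is "scene" or "top" or "wrist"; returns a dict with "img" (420x560x3 uint8, red, green, blue), "fx", "fy", "cx", "cy" (pixels), "k1" (the pictures are not rectified: a ray, as slopes to the right and down, at radius r is drawn at 1 + k1 r^2 times it, then the intrinsics apply), "cam_to_world" (4x4, takes a point from camera to world coordinates); the wrist camera has in their place "T_tool_cam" (4x4, takes a point from camera to tool coordinates, whose origin is the TCP and whose axes are the tool frame's). Camera axes: x right, y down, z forward; pixel columns grow to the right and rows downward; lengths in m; the calibration is good to about 2 mm. A picture is of the moment at which its call begins: read the wrist's pose just before it. There is no depth.
A pose or a line that the arm cannot do raises MotionError and nothing moves.
- sign_off(): hands the job in, once; it reports no verdict.
Trained networks look in the newest picture that a camera, given by its name, has taken for a name from the list of things; names that differ only in an ending like _2 or _b are one class to them, and where a whole thing is asked for, a point or a joint stands for the part that bears it (a point fixed in the world has none). Each returns a list of dicts, best first, with "score" (0 to 1); they miss things now and then, are a little off and sometimes report something else, mostly with a low value. They report only what shows in the picture. A call takes as long as a camera call. They do not tell look-alikes from the thing itself.
- spot_in(camera, name): "centre" ([column, row] in pixels, amid what is visible of it).
- silhouettes(camera, name): "mask" (420x560 bool, what is visible of it) and "centre" ([column, row] in pixels, amid what is visible of it).
- tip_of(camera, name): "centre" ([column, row] in pixels: a listed point, or the origin of a listed thing).
The state is a dict: "clock": time; "q": joint angles; "joint_velocities": joint speeds; "tau": joint torques, N m; "position": TCP position; "eef_rot": TCP orientation; "contact_force": force on the tool from outside, world axes, zero at the start; "wrist_torque": the same for the moment, N m; "finger_gap": opening from 0.0 (shut) to 1.0 (fully open).
Only numpy, scipy, OpenCV 4.12 (cv2) and the standard library are available. Lean on these libraries where they do the work, as an engineer would, in place of code of your own. Each camera call takes 0.05 s, during which the arm holds its last target.

## Working session

There is one attempt and no reset: what is moved stays moved. The work goes in short steps, each a Python script; the robot and the scene stay as the last script left them, time stands still between calls to the robot, and variables do not carry over. Pictures are saved under pics/ and viewed, and the job is handed in when it is done.

```bash
ls; mkdir -p pics; python3 - <<'E'
from cell import *
import cv2
for n in ["scene","top","wrist"]:
    s=get_state(); f=grab_frame(n)
    cv2.imwrite(f"pics/a_{n}.png",f["img"][:,:,::-1])
    print(n,{k:v for k,v in f.items() if k!="img"})
print(get_state())
E
```

```text
pics
scene {'fx': 500.5284752887369, 'fy': 500.5284752887369, 'cx': 277.5443490070751, 'cy': 210.3637405711948, 'k1': 0.053371447879583436, 'cam_to_world': array([[ 0.67646575, -0.39808   ,  0.61961795, -0.39081919],
       [-0.73619088, -0.34217309,  0.58390116, -0.89392293],
       [-0.02042278, -0.85114622, -0.52453124,  0.97500827],
       [ 0.        ,  0.        ,  0.        ,  1.        ]])}
top {'fx': 380.29624922897705, 'fy': 380.29624922897705, 'cx': 281.6047824568603, 'cy': 207.20035912363994, 'k1': -0.016291505460781085, 'cam_to_world': array([[ 0.00861009, -0.99905051,  0.04270756,  0.48461284],
       [-0.99995556, -0.00876615, -0.00346814, -0.01103493],
       [ 0.00383923, -0.0426758 , -0.9990816 ,  1.32677152],
       [ 0.        ,  0.        ,  0.        ,  1.        ]])}
wrist {'fx': 329.42764599849806, 'fy': 329.42764599849806, 'cx': 275.9336691896775, 'cy': 207.20558525685854, 'k1': -0.042575615856564324, 'T_tool_cam': array([[ 9.99999614e-01,  8.76754622e-04, -5.05877283e-05,
        -4.22011437e-04],
       [-8.20508275e-04,  9.53277307e-01,  3.02095520e-01,
  
[... 164 characters left out ...]
00,
         1.00000000e+00]])}
{'clock': 0.15, 'q': array([ 9.69784532e-01,  3.26770041e-01, -1.93377029e-01,  1.05200750e+00,
        1.82937723e-05,  1.43660507e+00]), 'joint_velocities': array([-0.00035224, -0.00333066,  0.00317882, -0.00011484, -0.00050716,
        0.00130106]), 'tau': array([ 9.14267493e-04, -4.43703854e+01,  2.62665224e+01,  1.04710506e-02,
       -1.49673137e-04, -4.98394286e-06]), 'position': array([0.24724692, 0.49078169, 0.230675  ]), 'eef_rot': array([ 2.67455969e+00,  1.64711070e+00, -1.96133553e-03]), 'contact_force': array([-0.04506267,  0.42873392, -0.18320954]), 'wrist_torque': array([ 0.03439333, -0.01439588,  0.00616082]), 'finger_gap': 0.9967409766846329}
```

View pics/a_scene.png

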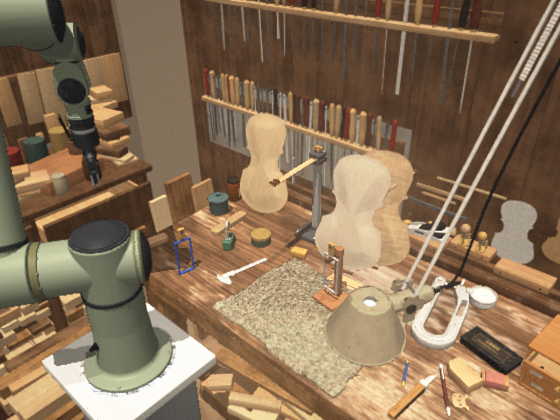

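View pics/a_top.png

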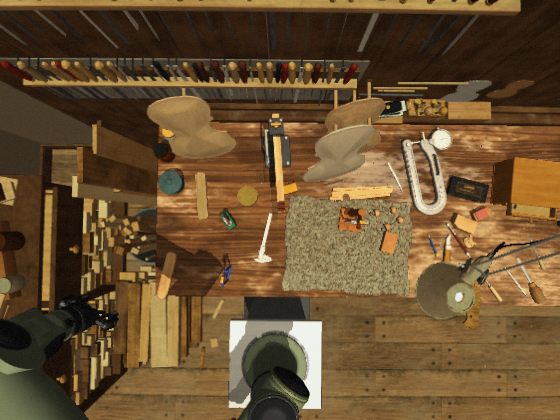

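View pics/a_wrist.png

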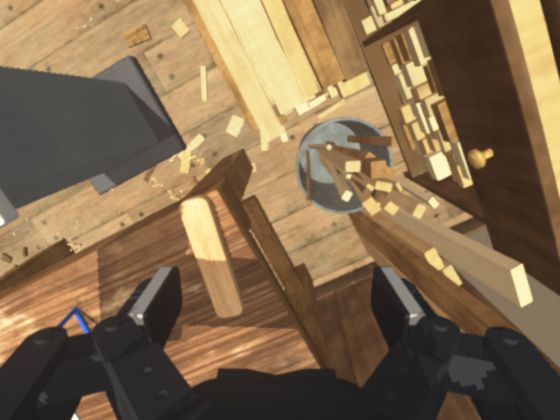

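The scene view shows the stand at (315,190) with its strip end at about (275,183). The peg stand with the bare steel frame is at (332,265), the green weight at (229,238), and a blue look-alike frame at (184,255). In the top view they are at (277,150), (352,218), (228,218) and (227,270).

```bash
cat > h.py <<'E'
import numpy as np, cv2
from cell import *
from scipy.optimize import least_squares
from scipy.spatial.transform import Rotation as Ro
def camT(f,st=None):
    if "cam_to_world" in f: return f["cam_to_world"]
    T=np.eye(4);T[:3,:3]=Ro.from_rotvec(st["eef_rot"]).as_matrix();T[:3,3]=st["position"]
    return T@f["T_tool_cam"]
def proj(f,T,p):
    p=np.atleast_2d(p); c=(p-T[:3,3])@T[:3,:3]
    s=c[:,:2]/c[:,2:]; s=s*(1+f["k1"]*(s**2).sum(1,keepdims=True))
    return s*[f["fx"],f["fy"]]+[f["cx"],f["cy"]]
def ray(f,T,uv):
    d=(np.array(uv,float)-[f["cx"],f["cy"]])/[f["fx"],f["fy"]]; s=d.copy()
    for _ in range(10): s=d/(1+f["k1"]*(s@s))
    v=T[:3,:3]@np.array([s[0],s[1],1.]); return T[:3,3],v/np.linalg.norm(v)
def tri(obs):
    A=np.zeros((3,3));b=np.zeros(3)
    for f,T,uv in obs:
        o,d=ray(f,T,uv);P=np.eye(3)-np.outer(d,d);A+=P;b+=P@o
    p=np.linalg.solve(A,b)
    return p,[np.round(proj(f,T,p)[0]-uv,1) for f,T,uv in obs]
def onz(f,T,uv,z):
    o,d=ray(f,T,uv); return o+d*(z-o[2])/d[2]
def shot(n,save=None):
    s=get_state();f=grab_frame(n);T=camT(f,s)
    if save: cv2.imwrite(f"pics/{save}.png",f["img"][:,:,::-1])
    return f,T
def crop(f,u,v,w,h,k,save):
    im=f["img"][max(0,int(v-h)):int(v+h),max(0,int(u-w)):int(u+w),::-1]
    cv2.imwrite(f"pics/{save}.png",cv2.resize(im,None,fx=k,fy=k,interpolation=cv2.INTER_CUBIC))
def down(yaw):  # tool z down, tool x at yaw in world
    c,s=np.cos(yaw),np.sin(yaw)
    return Ro.from_matrix(np.array([[c,s,0],[s,-c,0],[0,0,-1]]).T if False else np.column_stack([[c,s,0],[s,-c,0],[0,0,-1]])).as_rotvec()
E
python3 - <<'E'
from h import *
F={n:shot(n) for n in["scene","top"]}
for nm in ["stand","saddle","peg_stand","stirrup","stirrup_top","stirrup_tab","weight","hook_seat","hook_mouth","glue_pot","vernier","beeswax","spool_a","spool_b","cork_block","rib_mould"]:
    for c in F:
        print(nm,c,[(np.round(d["centre"],1).tolist(),round(d["score"],2)) for d in tip_of(c,nm)[:4]])
crop(F["scene"][0],330,270,50,50,7,"c_peg");crop(F["scene"][0],229,240,50,40,7,"c_w")
crop(F["scene"][0],300,180,60,50,6,"c_st");crop(F["top"][0],330,200,80,60,5,"c_top")
print(get_state()["clock"])
E
```

```text
stand scene [([315.2, 228.8], 0.84)]
stand top [([276.3, 148.9], 0.86), ([354.9, 219.4], 0.27)]
saddle scene [([274.8, 182.7], 0.7), ([225.6, 225.6], 0.33)]
saddle top [([381.0, 213.5], 0.7), ([280.9, 206.3], 0.67)]
peg_stand scene [([330.6, 299.4], 0.9)]
peg_stand top [([350.7, 222.8], 0.61)]
stirrup scene [([327.6, 290.7], 0.77), ([186.3, 267.2], 0.76)]
stirrup top [([225.8, 270.8], 0.6), ([353.1, 222.1], 0.47)]
stirrup_top scene [([183.0, 238.3], 0.69), ([333.3, 256.0], 0.67)]
stirrup_top top [([222.6, 277.6], 0.67), ([358.0, 221.6], 0.58)]
stirrup_tab scene [([178.0, 231.4], 0.56), ([331.5, 251.9], 0.52)]
stirrup_tab top [([222.1, 280.3], 0.68), ([356.6, 224.1], 0.56)]
weight scene []
weight top [([230.4, 219.7], 0.68)]
hook_seat scene [([227.0, 223.9], 0.46)]
hook_seat top [([225.1, 219.8], 0.55)]
hook_mouth scene [([227.6, 231.3], 0.7)]
hook_mouth top [([228.6, 219.5], 0.74), ([354.3, 223.0], 0.71)]
glue_pot scene [([216.4, 211.4], 0.67), ([242.3, 271.1], 0.48)]
glue_pot top [([177.1, 183.2], 0.8)]
vernier scene [([243.8, 270.3], 0.61)]
vernier top [([267.5, 238.5], 0.69)]
beeswax scene [([226.3, 224.1], 0.71), ([330.7, 250.8], 0.6), ([297.8, 254.7], 0.48)]
beeswax top [([289.4, 185.7], 0.46), ([353.6, 223.8], 0.2)]
spool_a scene []
spool_a top [([383.0, 213.4], 0.66), ([394.4, 225.6], 0.57)]
spool_b scene []
spool_b top [([383.0, 213.4], 0.66), ([394.4, 225.6], 0.57)]
cork_block scene [([244.5, 271.6], 0.38)]
cork_block top [([387.0, 240.9], 0.83)]
rib_mould scene [([148.3, 245.7], 0.57)]
rib_mould top [([171.3, 275.7], 0.96), ([288.8, 190.4], 0.72)]
1.85
```

View pics/c_peg.png

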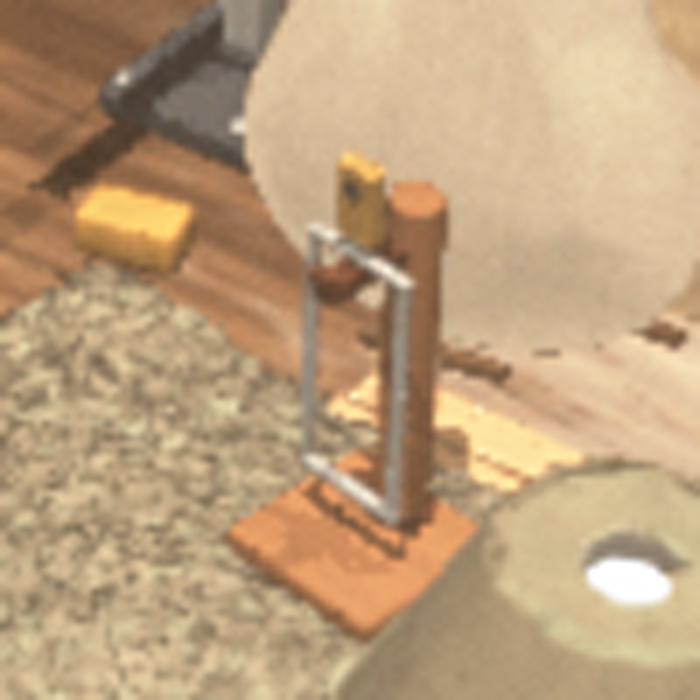

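View pics/c_w.png

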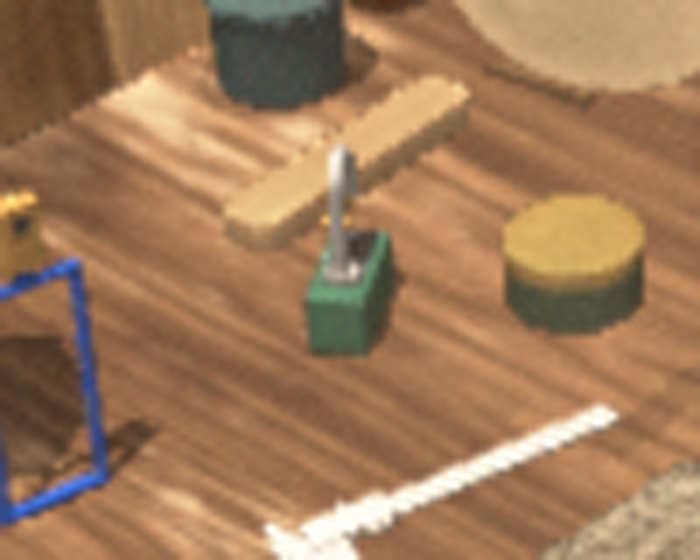

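View pics/c_st.png

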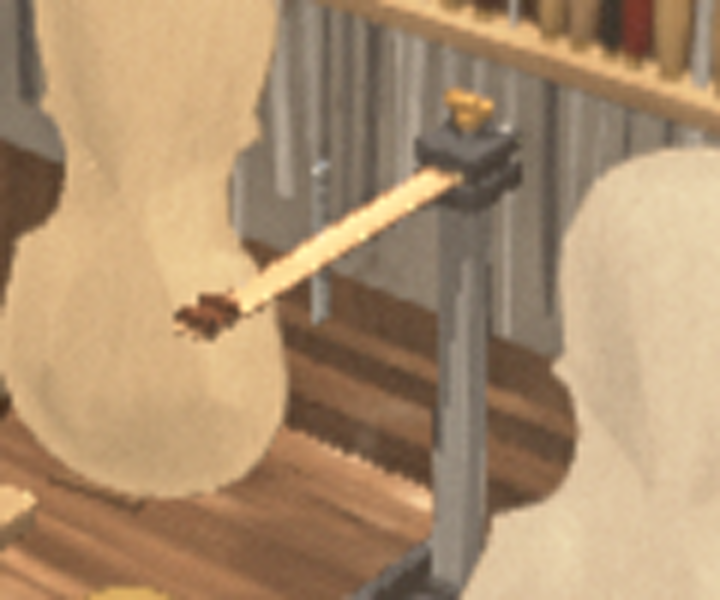

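View pics/c_top.png

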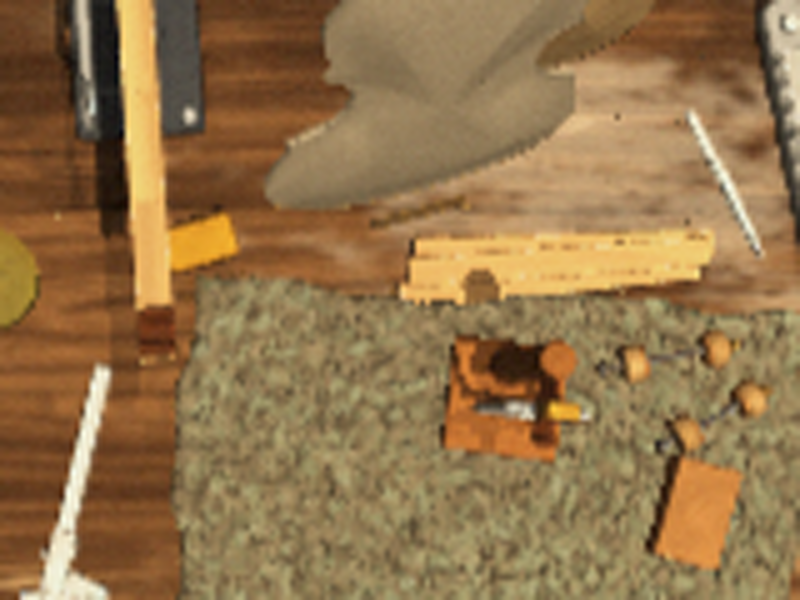

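The steel frame hangs from the peg at scene (328,275) and top (355,222). The only look-alike is the blue frame at scene (184,255) and top (226,271). The enlarged crop confirms that the one on the peg is bare steel, so that is the stirrup meant.

```bash
python3 - <<'E'
from h import *
F={n:shot(n) for n in["scene","top"]}
def t(a,b,l): print(l,*[np.round(x,3) if i==0 else x for i,x in enumerate(tri([(*F["scene"],a),(*F["top"],b)]))])
t([274.8,182.7],[280.9,206.3],"saddle")
t([331.5,251.9],[356.6,224.1],"tab")
t([333.3,256],[358,221.6],"sttop")
t([227,223.9],[225.1,219.8],"seat")
t([227.6,231.3],[228.6,219.5],"mouth")
t([330.6,299.4],[350.7,222.8],"peg foot")
t([327.6,290.7],[353.1,222.1],"stirrup o")
t([315.2,228.8],[276.3,148.9],"stand")
print("w",onz(*F["top"],[230.4,219.7],0))
# stand orientation from top view: strip edges; peg foot corners (crop: x=250+px/5, y=140+py/5)
c=lambda x,y:(250+x/5,140+y/5)
for l,u in [("pegTL",(458,340)),("pegTR",(570,345)),("pegBR",(555,460)),("pegBL",(444,447))]:
    print(l,onz(*F["top"],c(*u),0.014).round(4))
for l,u in [("stripL",(118,0)),("stripR",(158,0)),("sadBL",(140,358)),("sadBR",(175,358))]:
    print(l,onz(*F["top"],c(*u),0.287).round(4))
E
```

```text
saddle [ 0.533 -0.014  0.283] [array([-0.5,  0. ]), array([ 0.3, -0.3])]
tab [ 0.49  -0.249  0.172] [array([-2.8,  0.4]), array([ 1.9, -1.6])]
sttop [ 0.496 -0.254  0.158] [array([-1.8,  0.3]), array([ 1.2, -1.1])]
seat [0.495 0.169 0.081] [array([0., 0.]), array([-0.,  0.])]
mouth [0.494 0.164 0.055] [array([1., 0.]), array([-0.7,  0.7])]
peg foot [ 0.491 -0.258  0.009] [array([-1. ,  0.1]), array([ 0.6, -0.6])]
stirrup o [ 0.489 -0.255  0.042] [array([ 1.2, -0.2]), array([-0.7,  0.7])]
stand [0.746 0.003 0.007] [array([-0.6,  0.1]), array([ 0.4, -0.4])]
w [0.49614506 0.16249784 0.        ]
pegTL [ 0.5398 -0.2231  0.014 ]
pegTR [ 0.537  -0.3007  0.014 ]
pegBR [ 0.4575 -0.2903  0.014 ]
pegBL [ 0.4658 -0.2136  0.014 ]
stripL [0.7144 0.009  0.287 ]
stripR [ 0.7146 -0.013   0.287 ]
sadBL [ 0.5169 -0.0049  0.287 ]
sadBR [ 0.5171 -0.024   0.287 ]
```

```bash
python3 - <<'E'
from h import *
y=np.radians(84)
for p,yy in [([0.49,-0.25,0.32],y),([0.49,-0.25,0.165],y),([0.42,-0.25,0.2],y),([0.526,-0.012,0.3],np.radians(93.6))]:
    q=ik(p,down(yy)); print(p,None if q is None else np.round(q,2))
c,s=np.cos(np.radians(42)),np.sin(np.radians(42))
movep([0.45,-0.25,0.33],down(y))
f,T=shot("wrist","w1")
for n in ["stirrup","stirrup_top","stirrup_tab","peg_stand"]:
    print(n,[(np.round(d["centre"],1).tolist(),round(d["score"],2)) for d in tip_of("wrist",n)[:3]])
np.savez("w1.npz",T=T)
print(get_state()["clock"])
E
```

```text
[0.49, -0.25, 0.32] [-0.61  0.29 -0.02  1.26  0.   -0.5 ]
[0.49, -0.25, 0.165] [-0.61  0.38 -0.29  0.9   0.   -0.5 ]
[0.42, -0.25, 0.2] [-0.69  0.24 -0.4   0.93  0.   -0.58]
[0.526, -0.012, 0.3] [-0.16  0.25 -0.13  1.2   0.   -0.23]
stirrup [([272.7, 196.7], 0.88)]
stirrup_top [([272.4, 229.1], 0.64)]
stirrup_tab [([270.9, 240.6], 0.64), ([272.0, 197.8], 0.54)]
peg_stand [([272.7, 196.5], 0.56)]
4.9333
```

View pics/w1.png

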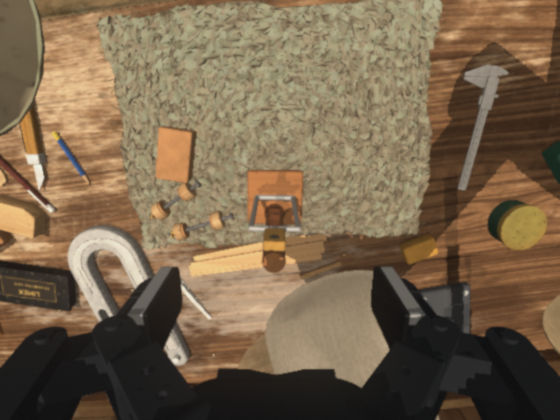

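```bash
python3 - <<'E'
from h import *
import pickle
y=np.radians(84); V=[]
for i,p in enumerate([[0.41,-0.30,0.26],[0.43,-0.20,0.27]]):
    move_l(p,velocity=0.3) if i else movep(p,down(y))
    sleep(0.1)
    f,T=shot("wrist",f"w2{i}"); V.append((f,T))
    for n in ["stirrup","stirrup_top","stirrup_tab","peg_stand"]:
        print(n,[(np.round(d["centre"],1).tolist(),round(d["score"],2)) for d in tip_of("wrist",n)[:3]])
    u,v=proj(f,T,[0.487,-0.25,0.17])[0]; print(u,v)
    crop(f,u,v,70,70,5,f"w2c{i}"); print(int(u-70),int(v-70))
pickle.dump(V,open("V.pkl","wb"))
print(get_state()["clock"])
E
```

```text
stirrup [([319.4, 241.3], 0.62)]
stirrup_top [([337.7, 298.9], 0.83)]
stirrup_tab [([344.2, 314.5], 0.72), ([211.3, 187.8], 0.61)]
peg_stand [([316.2, 235.1], 0.62)]
346.99270944679415 292.22559055616347
276 222
stirrup [([232.3, 231.6], 0.73)]
stirrup_top [([219.4, 284.5], 0.71)]
stirrup_tab [([210.7, 301.0], 0.69)]
peg_stand [([236.1, 225.6], 0.91)]
224.62393384559715 277.3688773872287
154 207
6.5917
```

View pics/w2c0.png

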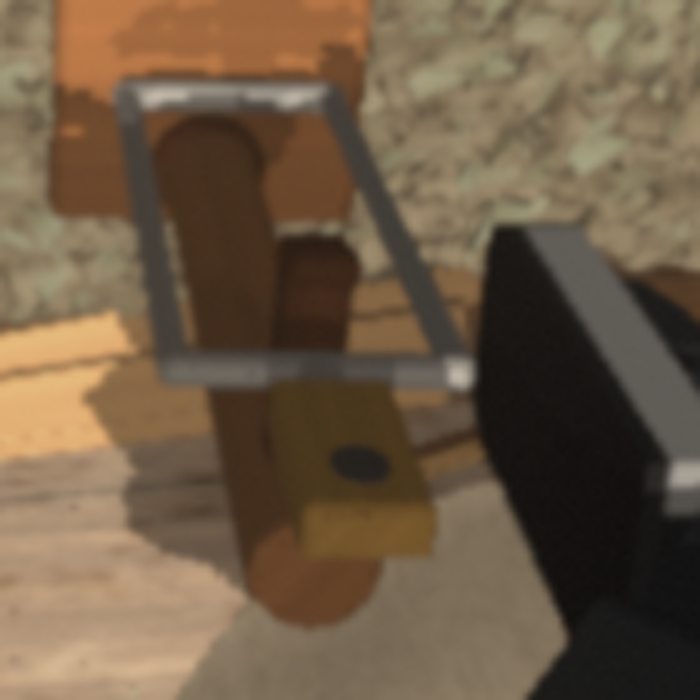

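View pics/w2c1.png

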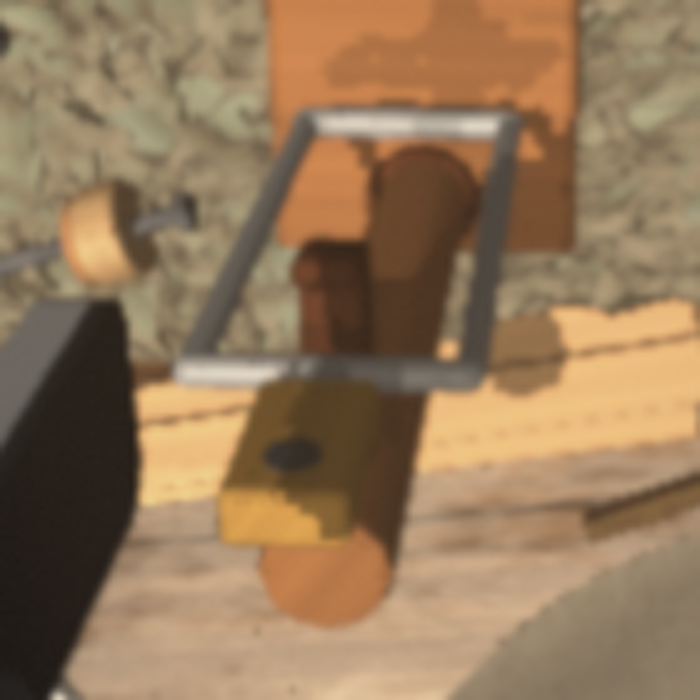

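```bash
python3 - <<'E'
from h import *
import pickle
V=pickle.load(open("V.pkl","rb"))
M=np.array([[0,-24,0],[0,24,0],[0,-24,115],[0,24,115],[-5,-10,160-2],[-5,10,158],[5,-10,158],[5,10,158]])/1e3
P=[np.array([[130,97],[338,97],[175,368],[455,370],[307,503],[435,505],[303,557],[432,555]])/5+[276,222],
   np.array([[305,118],[510,118],[190,368],[475,375],[220,488],[350,493],[222,543],[350,545]])/5+[154,207]]
def res(x):
    W=Ro.from_rotvec(x[3:]).apply(M)+x[:3]
    return np.concatenate([(proj(f,T,W)-p).ravel() for (f,T),p in zip(V,P)])
r=least_squares(res,[0.49,-.25,.043,0,0,-.1],loss="soft_l1")
x=r.x;R=Ro.from_rotvec(x[3:])
print(x.round(4),R.as_euler("ZYX",degrees=True).round(1))
print(res(x).reshape(2,8,2).round(1))
print("top",x[:3]+R.apply([0,0,.115]),"tab",x[:3]+R.apply([0,0,.141]))
print("tri top mid",tri([(V[i][0],V[i][1],(P[i][2]+P[i][3])/2) for i in (0,1)]))
print("tri bottom",tri([(V[i][0],V[i][1],(P[i][0]+P[i][1])/2) for i in (0,1)]))
# post top center  & foot front edge
print("post top",tri([(V[0][0],V[0][1],np.array([315,570])/5+[276,222]),(V[1][0],V[1][1],np.array([326,570])/5+[154,207])]))
E
```

```text
[ 0.4936 -0.2552  0.0487  0.0024 -0.0012 -0.1177] [-6.7 -0.1  0.1]
[[[-0.6 -0.7]
  [-1.4 -0.2]
  [-0.1 -0.6]
  [ 0.5 -0.4]
  [-0.9 -0.2]
  [ 1.2 -0.4]
  [-1.2  0.6]
  [ 0.4  1.1]]

 [[ 1.2  0.5]
  [ 0.4  1. ]
  [ 0.8 -0.3]
  [-0.6 -0.7]
  [-0.8 -0. ]
  [ 0.4 -0.5]
  [-0.3  0.5]
  [ 0.9  0.6]]]
top [ 0.49345539 -0.25550354  0.16369114] tab [ 0.49342089 -0.25556433  0.18969104]
tri top mid (array([ 0.49403438, -0.25568096,  0.16343682]), [array([ 0., -0.]), array([-0.,  0.])])
tri bottom (array([ 0.49024222, -0.25483206,  0.05633319]), [array([ 0.1, -0.5]), array([-0.1,  0.5])])
post top (array([ 0.52407352, -0.25936003,  0.17721199]), [array([-0. ,  0.2]), array([ 0. , -0.2])])
```

```bash
python3 - <<'E'
from h import *
o=down(np.radians(83.3)); c=np.array([0.4934,-0.2556])
movep([*c,0.26],o)
move_l([*c,0.172],velocity=0.15,until_force=6)
print(get_state()["position"],get_state()["contact_force"])
grab(40); s=get_state(); print(s["finger_gap"],s["position"],s["contact_force"],s["clock"])
move_l([*c,0.190],velocity=0.08); s=get_state(); print(s["position"],s["contact_force"],s["finger_gap"])
shot("scene","d_scene")
f,T=shot("scene"); crop(f,330,270,50,50,7,"d_c")
print(get_state()["clock"])
E
```

```text
[ 0.49359404 -0.25563516  0.17302084] [ 0.23214755 -0.04385437 -0.01785258]
0.22611681768558292 [ 0.49353525 -0.25560255  0.17225491] [-0.0042278   0.4132731   1.41512573] 8.3667
[ 0.49365337 -0.25583294  0.19026958] [ 0.09359131  0.11207601 -0.99160764] 0.22551606497986262
8.8417
```

View pics/d_c.png

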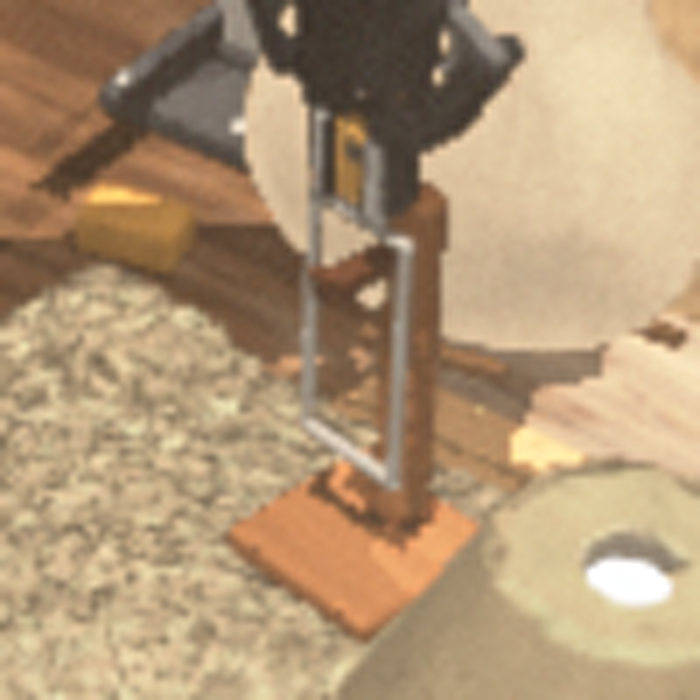

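```bash
python3 - <<'E'
from h import *
import pickle
o=down(np.radians(83.3)); c=np.array([0.4934,-0.2556]); a=np.radians(-6.7)
c2=c-0.075*np.array([np.cos(a),np.sin(a)])
move_l([*c2,0.190],velocity=0.15)
s=get_state(); print(s["contact_force"],s["finger_gap"])
move_l([*c2,0.36],velocity=0.3)
o2=down(np.radians(93.6)); V=[]
for i,p in enumerate([[0.44,-0.10,0.40],[0.44,0.08,0.40]]):
    movep(p,o2) if i==0 else move_l(p,velocity=0.25)
    sleep(.15)
    f,T=shot("wrist",f"s{i}"); V.append((f,T))
    print([(np.round(d["centre"],1).tolist(),round(d["score"],2)) for d in tip_of("wrist","saddle")[:3]])
    u,v=proj(f,T,[0.53,-0.012,0.29])[0]; u0,v0=int(max(0,u-70)),int(max(0,v-60)); print(u,v,u0,v0)
    crop(f,u0+70,v0+60,70,60,5,f"sc{i}")
pickle.dump(V,open("VS.pkl","wb"))
print(get_state()["clock"])
E
```

```text
[ 0.61627936  0.1291699  -1.24060212] 0.22454564793666715
[([366.2, 309.1], 0.78), ([94.7, 168.6], 0.57), ([441.1, 201.4], 0.54)]
368.97572702495313 306.4132479877767 298 246
[([164.9, 295.0], 0.56)]
168.3745701924956 294.0406642620791 98 234
12.2333
```

View pics/sc0.png

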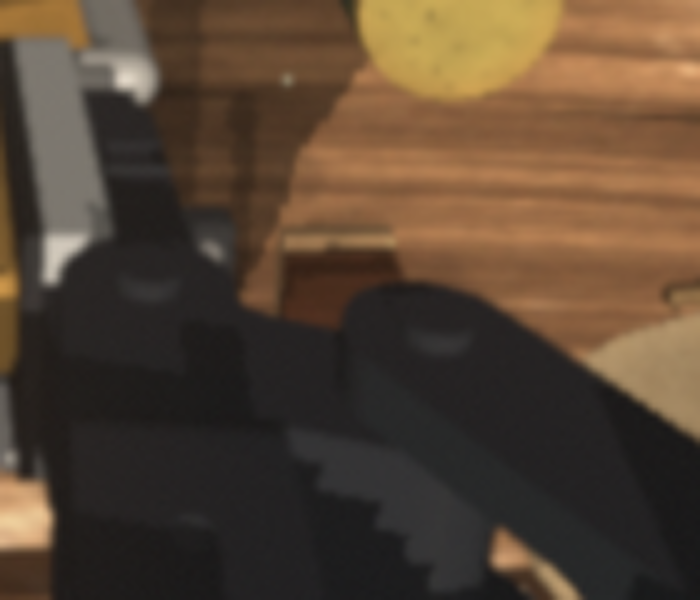

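View pics/sc1.png

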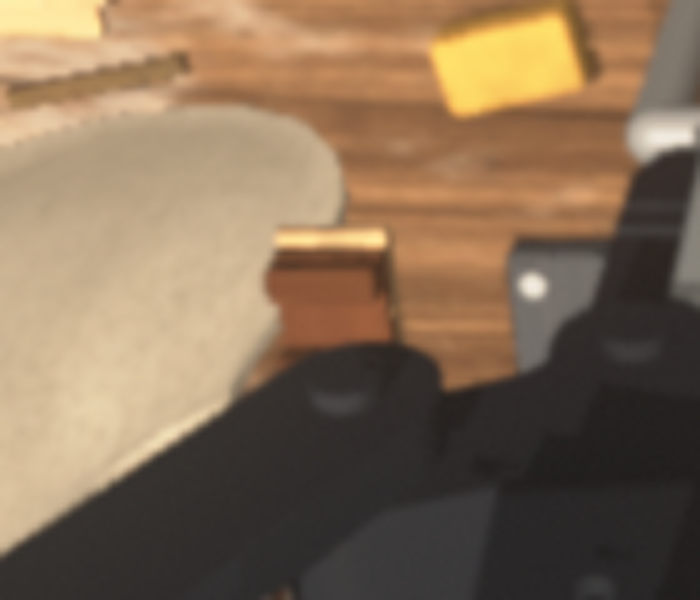

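View pics/s1.png

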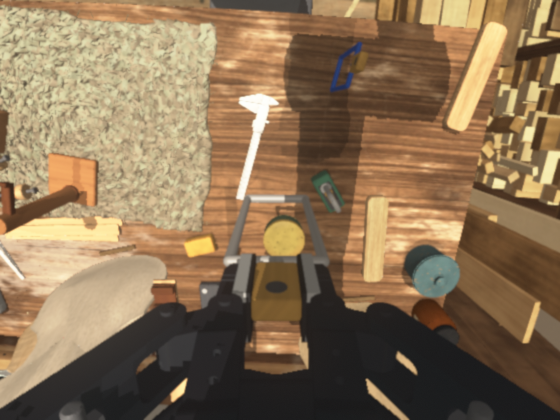

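```bash
python3 - <<'E'
from h import *
import pickle
V=pickle.load(open("VS.pkl","rb")); O=[np.array([298,246]),np.array([98,234])]
pr={"TL":((282,248),(275,249)),"TR":((398,249),(388,248)),"BL":((285,233),(277,232)),"BR":((393,234),(386,230)),"TM":((340,248.5),(331.5,248.5))}
for k,(a,b) in pr.items():
    p,e=tri([(*V[0],np.array(a)/5+O[0]),(*V[1],np.array(b)/5+O[1])]); print(k,p.round(4),e)
F=shot("scene"),shot("top")
for k in (0,1):
    f,T=V[k]; print(k,(proj(f,T,[[.511,-.0235,.287],[.511,-.0035,.287]])-O[k])*5)
crop(F[1][0],280,180,40,40,9,"s_top")
crop(F[0][0],275,185,40,40,9,"s_scene")
E
```

```text
TL [ 0.5214 -0.026   0.2879] [array([0. , 0.4]), array([ 0.1, -0.4])]
TR [ 0.5195 -0.0055  0.2888] [array([0. , 0.1]), array([ 0. , -0.1])]
BL [ 0.5185 -0.0257  0.2873] [array([-0. ,  0.3]), array([ 0. , -0.3])]
BR [ 0.5173 -0.0063  0.2871] [array([-0. , -0.2]), array([-0. ,  0.2])]
TM [ 0.5205 -0.0157  0.2883] [array([0. , 0.3]), array([ 0. , -0.3])]
0 [[302.61528043 197.28507296]
 [413.77773567 202.7384116 ]]
1 [[287.52971557 193.22839973]
 [400.56036303 200.14247359]]
```

View pics/s_top.png

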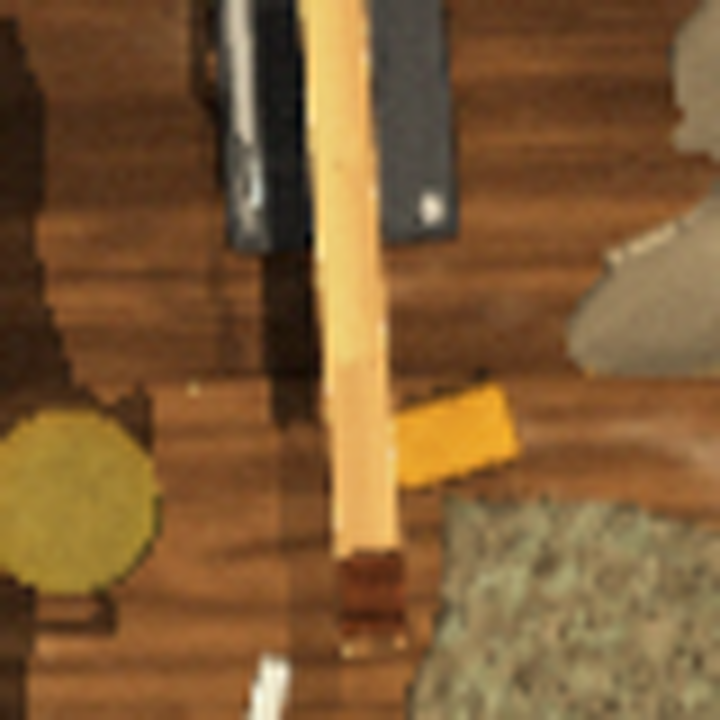

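View pics/s_scene.png

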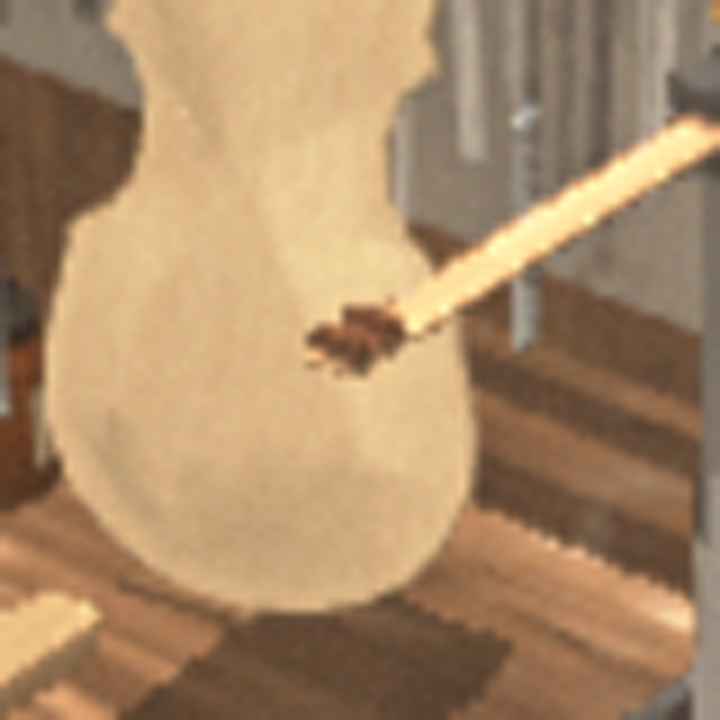

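```bash
python3 - <<'E'
from h import *
import pickle
V=pickle.load(open("VS.pkl","rb")); f,T=V[1]
M=np.array([[-.024,0,.1236],[.024,0,.1236],[-.024,0,.0086],[.024,0,.0086]])
print(proj(f,f["T_tool_cam"],M))
a=np.radians(4); d=np.array([np.cos(a),np.sin(a)]); c=np.array([0.5355,-0.0147]); o=down(np.radians(94))
p0=c-0.08*d
movep([*p0,0.36],o)
move_l([*p0,0.316],velocity=0.2)
sleep(.1); s=get_state(); F0=s["contact_force"]; print(F0,s["clock"])
b=move_l([*c,0.316],velocity=0.1,until_force=2.5); s=get_state(); print(b,s["position"],s["contact_force"]-F0)
for n,(u,v) in {"scene":(275,185),"top":(280,190)}.items():
    f,T=shot(n); crop(f,u,v,45,45,8,"e_"+n)
f,T=shot("wrist","e_w")
print(get_state()["clock"])
E
```

```text
[[248.07066459 198.87254085]
 [304.83028764 198.92516051]
 [229.94758961 261.07962938]
 [323.40401564 261.16658204]]
[-0.45861342  0.3737917  -0.33188256] 13.3167
False [ 0.53509335 -0.01464336  0.31599301] [-0.17751784 -1.03477538 -0.46901835]
14.4167
```

View pics/e_scene.png

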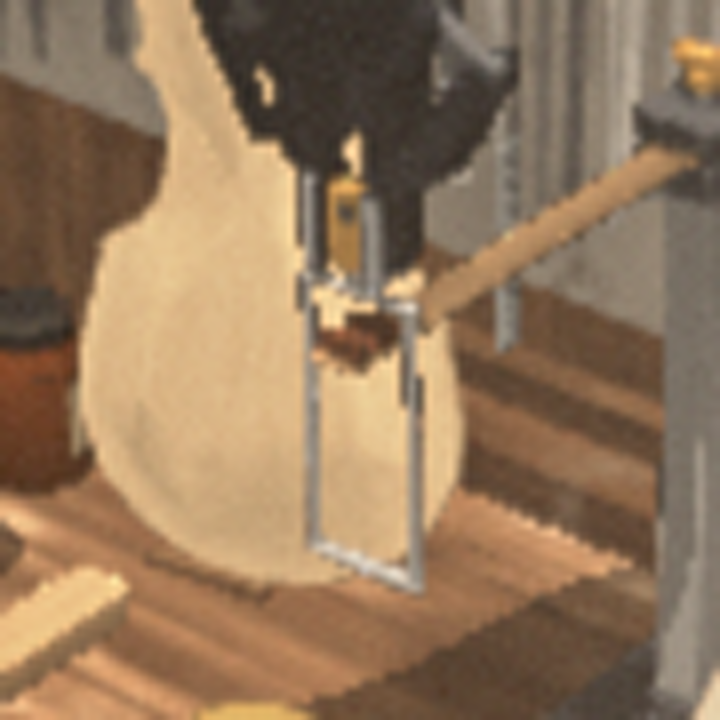

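View pics/e_w.png

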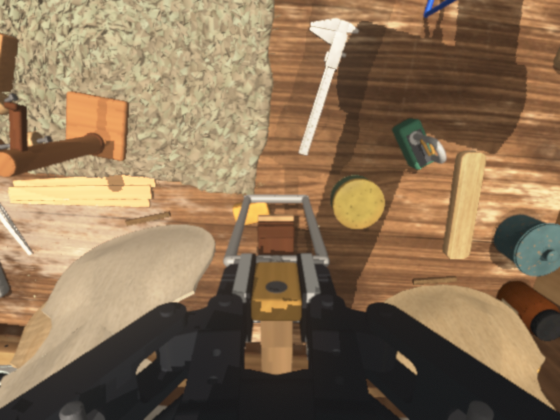

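```bash
python3 - <<'E'
from h import *
f,T=shot("wrist"); crop(f,277,235,40,40,9,"e_wc")
for z in (.2,): pass
P=np.array([[0.5205,-.0157,.288],[.5355,-.0147,.293],[.530,-.0147,.295],[.541,-.0147,.295]])
print((proj(f,T,P)-[237,195])*9)
E
```

```text
[[357.37990071 237.18038354]
 [356.38430595 493.81344151]
 [362.88747405 425.10124662]
 [350.09238412 588.76277149]]
```

View pics/e_wc.png

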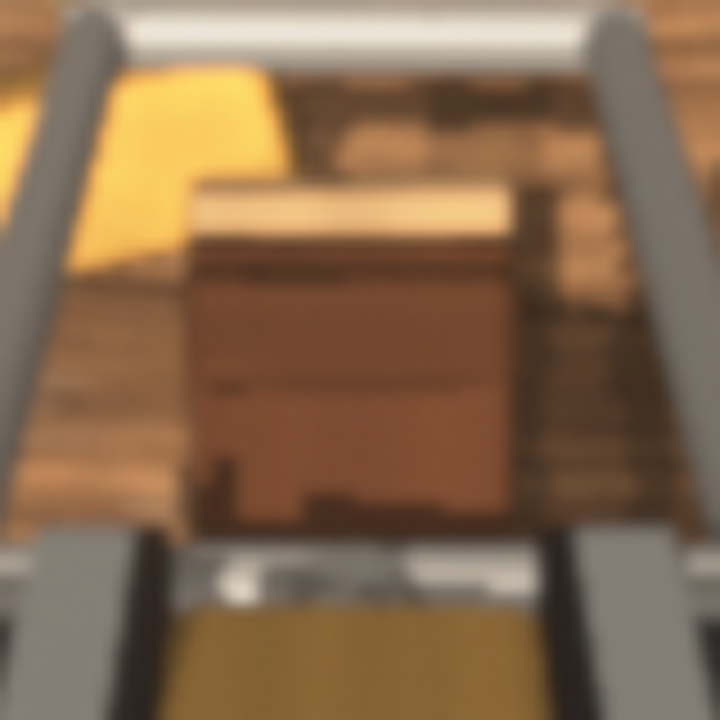

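```bash
python3 - <<'E'
from h import *
c=np.array([0.5355,-0.0147])
s=get_state();F0=s["contact_force"]
b=move_l([*c,0.3005],velocity=0.04,until_force=3); s=get_state(); print(b,s["position"],s["contact_force"]-F0)
f,T=shot("wrist","g_w"); crop(f,277,235,40,40,9,"g_wc")
f,T=shot("scene"); crop(f,275,185,45,45,8,"g_s")
print(s["clock"])
E
```

```text
False [ 0.53529886 -0.01465825  0.30028495] [-0.76567344  0.93954216 -0.16680561]
15.0083
```

View pics/g_wc.png

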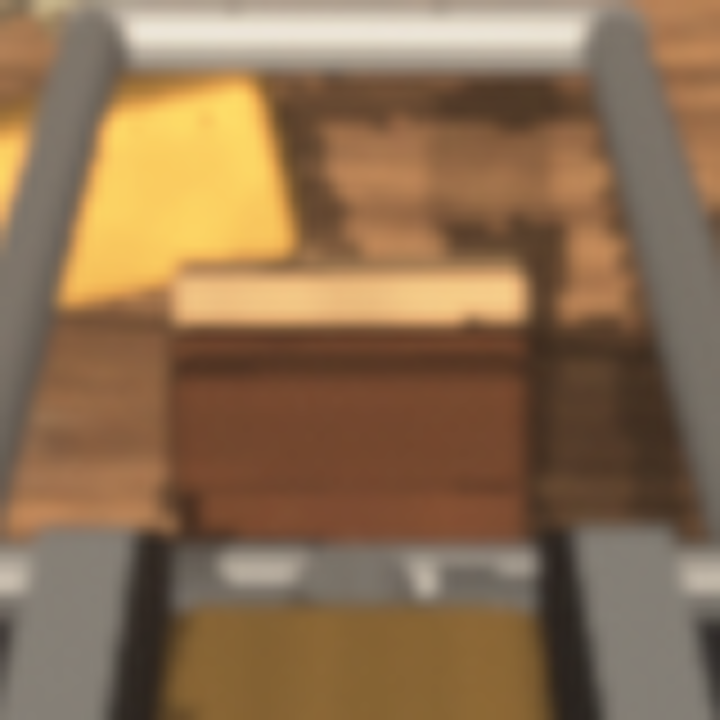

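View pics/g_s.png

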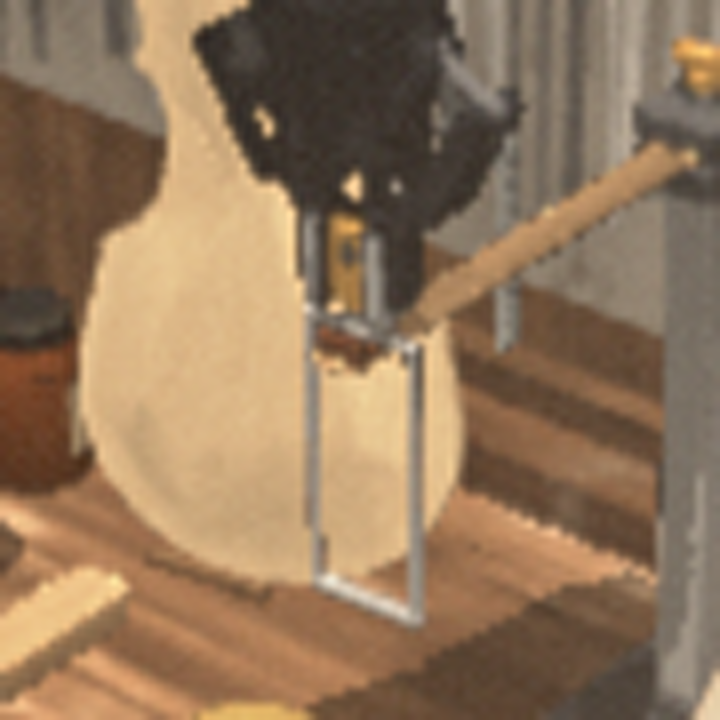

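```bash
python3 - <<'E'
from h import *
c=np.array([0.5355,-0.0147])
move_l([*c,0.299],velocity=0.03)
f,T=shot("wrist"); print((proj(f,T,[[0.5205,-.0157,.288],[0.5205,-.0157,.286],[0.5205,-.0157,.284]])-[237,195])*9); crop(f,277,235,40,40,9,"g_wc2")
s=get_state();print(s["contact_force"])
let_go(); s=get_state();print(s["contact_force"],s["clock"])
f,T=shot("wrist"); crop(f,277,235,40,40,9,"g_wc3")
f,T=shot("scene"); crop(f,275,185,45,45,8,"g_s2")
E
```

```text
[[358.49192558 333.4860376 ]
 [358.41909479 320.34188596]
 [358.34787611 307.49068531]]
[0.43111318 1.12071963 0.06272082]
[ 0.58503033 -0.37472079  0.74686354] 16.0583
```

View pics/g_wc3.png

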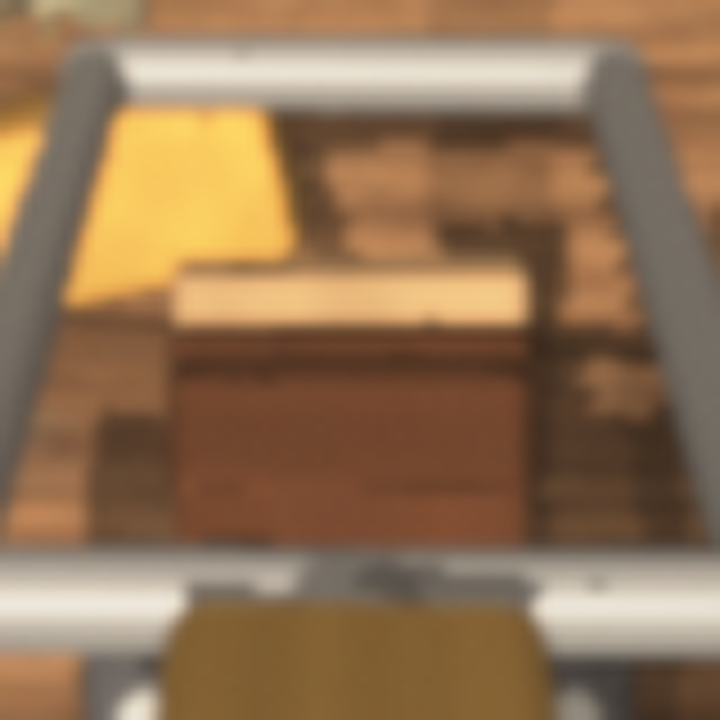

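View pics/g_s2.png

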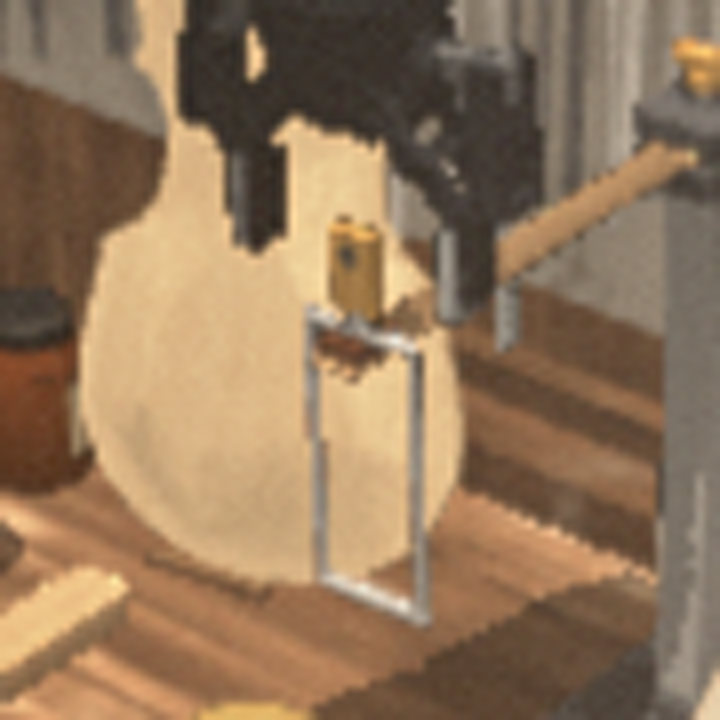

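```bash
python3 - <<'E'
from h import *
import pickle
c=np.array([0.5355,-0.0147])
move_l([*c,0.39],velocity=0.25)
V=[];o=down(np.radians(94))
for i,p in enumerate([[0.44,0.11,0.24],[0.44,0.21,0.24]]):
    movep(p,o) if i==0 else move_l(p,velocity=0.3)
    sleep(.15)
    f,T=shot("wrist",f"k{i}"); V.append((f,T))
    for n in ["weight","hook_seat","hook_mouth"]:
        print(n,[(np.round(d["centre"],1).tolist(),round(d["score"],2)) for d in tip_of("wrist",n)[:3]])
    u,v=proj(f,T,[0.495,0.163,0.05])[0]; u0,v0=int(max(0,u-60)),int(max(0,v-60)); print(u0,v0)
    crop(f,u0+60,v0+60,60,60,6,f"kc{i}")
pickle.dump(V,open("VW.pkl","wb"))
print(get_state()["clock"])
E
```

```text
weight [([320.5, 215.0], 0.7)]
hook_seat [([333.4, 242.9], 0.88), ([327.5, 232.2], 0.42)]
hook_mouth [([324.9, 232.1], 0.84)]
261 171
weight [([234.9, 213.7], 0.68)]
hook_seat [([228.1, 241.7], 0.58)]
hook_mouth [([233.0, 227.3], 0.66), ([374.5, 310.2], 0.48)]
170 167
18.7333
```

View pics/kc0.png

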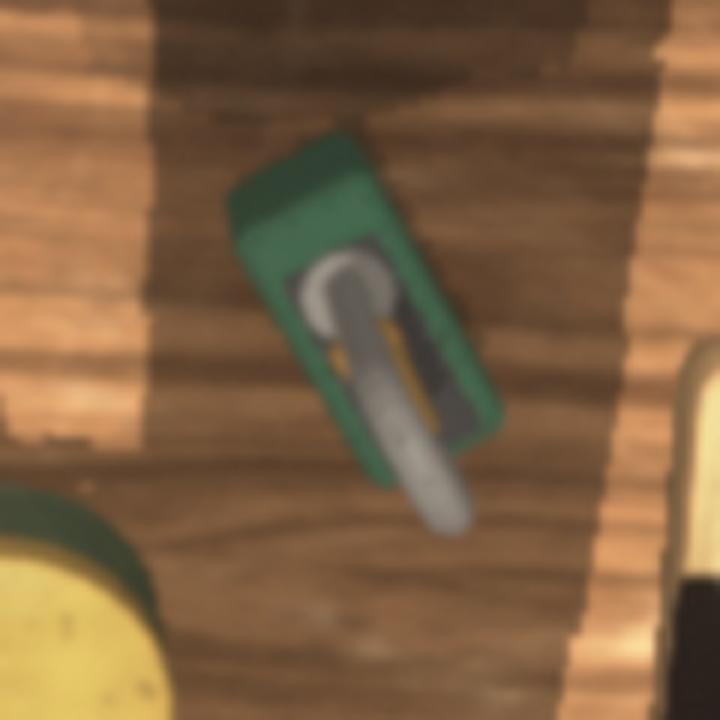

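View pics/kc1.png

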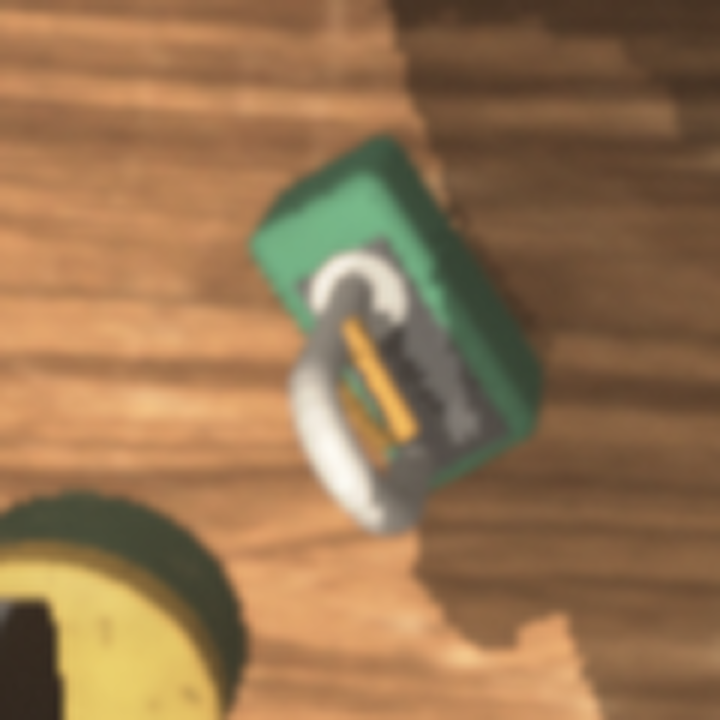

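View pics/k0.png

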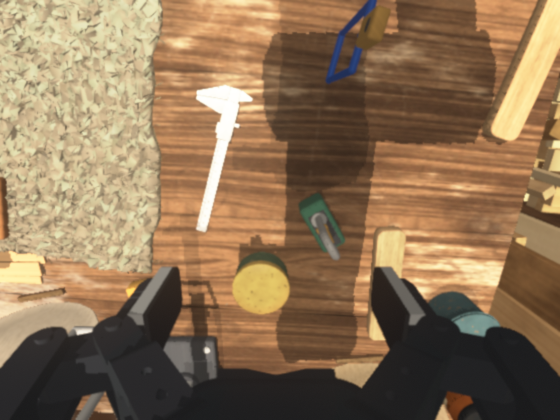

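```bash
python3 - <<'E'
from h import *
import pickle
V=pickle.load(open("VW.pkl","rb"))
M=[np.array([[-31,-15,34],[-31,15,34],[31,-15,34],[31,15,34],[-31,-15,0],[-31,15,0]])/1e3,
   np.array([[-31,-15,34],[-31,15,34],[31,15,34],[-31,15,0],[31,15,0]])/1e3]
P=[np.array([[235,248],[370,177],[388,487],[503,422],[230,195],[342,131]])/6+[261,171],
   np.array([[251,244],[378,172],[535,430],[388,135],[543,368]])/6+[170,167]]
def W(x,m):
    return np.column_stack([Ro.from_euler("z",x[3]).apply(m)])+x[:3]
def res(x): return np.concatenate([(proj(f,T,W(x,m))-p).ravel() for (f,T),m,p in zip(V,M,P)])
r=least_squares(res,[.495,.163,0,.6],loss="soft_l1"); x=r.x
print(x.round(4),np.degrees(x[3])); 
n=12;q=res(x);print(q[:n].reshape(-1,2).round(1).tolist(),q[n:].reshape(-1,2).round(1).tolist())
# overlay model
S=np.array([[-12,0,36],[-12,0,86],[12,0,86],[12,0,62],[0,0,99],[0,0,86]])/1e3
for i,(f,T) in enumerate(V):
    im=f["img"][:,:,::-1].copy(); im=cv2.resize(im,None,fx=5,fy=5)
    for p in proj(f,T,W(x,np.vstack([M[0],S]))): cv2.circle(im,tuple(int(v*5+2) for v in p),4,(0,0,255),-1)
    u,v=[int(a*5) for a in proj(f,T,x[:3]+[0,0,.04])[0]]
    cv2.imwrite(f"pics/ov{i}.png",im[v-250:v+250,u-250:u+250])
E
python3 -c "
import cv2,numpy as np
cv2.imwrite('pics/ov.png',cv2.resize(np.hstack([cv2.imread('pics/ov0.png'),cv2.imread('pics/ov1.png')]),(800,400)))"
```

```text
[ 0.4994  0.1676 -0.0082  0.6039] 34.60228927679722
[[-1.7, -0.4], [-1.2, -1.3], [-1.8, 1.9], [1.3, 1.0], [-2.6, -0.2], [-0.2, -1.4]] [[-0.4, 0.8], [0.5, -0.1], [2.9, 0.6], [2.3, -1.4], [2.7, 0.4]]
```

View pics/ov.png

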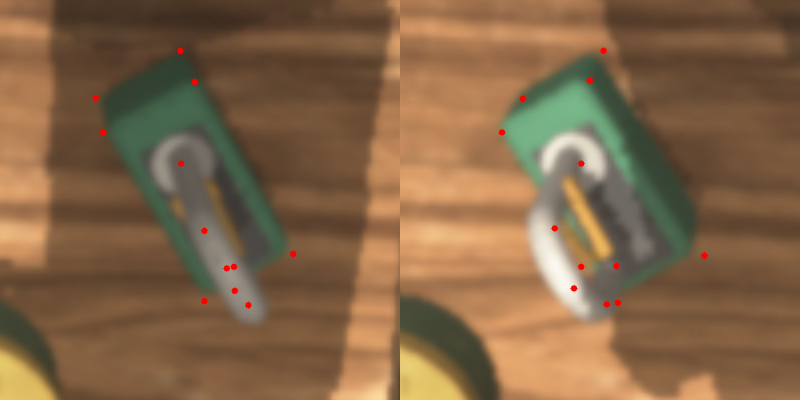

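```bash
python3 - <<'E'
from h import *
import pickle
V=pickle.load(open("VW.pkl","rb"))
for i,n in enumerate(["k0","k1"]):
    f,T=V[i]
    print(T[:3,3].round(3))
    im=f["img"].astype(int); g=((im[...,1]>im[...,0]+12)&(im[...,1]>im[...,2]-2)).astype(np.uint8)
    nn,l,st,ce=cv2.connectedComponentsWithStats(g)
    for k in range(1,nn):
        if st[k,4]>150: print(st[k],ce[k].round(1))
S0=[np.array(([[-1,-1,1],[-1,1,1],[1,-1,1],[1,1,1],[-1,-1,0],[-1,1,0]]),float),np.array([[-1,-1,1],[-1,1,1],[1,1,1],[-1,1,0],[1,1,0]],float)]
P=[np.array([[235,248],[370,177],[388,487],[503,422],[230,195],[342,131]])/6+[261,171],
   np.array([[251,244],[378,172],[535,430],[388,135],[543,368]])/6+[170,167]]
def W(x,s):
    return Ro.from_euler("z",x[2]).apply(s*np.array([x[3],x[4],x[5]]))+[x[0],x[1],0.0]
def res(x): return np.concatenate([(proj(f,T,W(x,m))-p).ravel() for (f,T),m,p in zip(V,S0,P)])
r=least_squares(res,[.495,.163,.6,.03,.015,.034],loss="soft_l1"); x=r.x
print(x.round(4),np.degrees(x[2])); q=res(x);print(q[:12].reshape(-1,2).round(1).tolist(),q[12:].reshape(-1,2).round(1).tolist())
pt=lambda a,b:tri([(*V[0],np.array(a)/6+[261,171]),(*V[1],np.array(b)/6+[170,167])])
print("topL",pt((235,248),(251,244)));print("topR",pt((370,177),(378,172)));print("farR",pt((503,422),(535,430)));print("botR",pt((342,131),(388,135)))
print("stem base",pt((347,295),(358,285)))
print("nets", [tri([(*V[0],a),(*V[1],b)]) for a,b in [((320.5,215),(234.9,213.7)),((333.4,242.9),(228.1,241.7)),((324.9,232.1),(233,227.3))]])
E
```

```text
[0.364 0.104 0.385]
[301 194  43  58 684] [317.8 215.4]
[451 311  48  26 763] [474.6 322.5]
[0.363 0.204 0.384]
[212 191  47  50 753] [235.2 210.6]
[360 316  29  49 848] [372.7 340.7]
[0.4964 0.1671 0.6008 0.0291 0.0133 0.0322] 34.420461661536685
[[0.6, -0.6], [-1.0, -0.2], [-0.8, 0.0], [0.2, 0.3], [-0.4, -0.1], [0.1, -0.1]] [[0.4, 0.5], [-0.8, 0.9], [0.3, -0.3], [0.9, -0.2], [0.2, -0.1]]
topL (array([0.48024382, 0.13909722, 0.03151899]), [array([ 0. , -0.5]), array([-0. ,  0.5])])
topR (array([0.46411711, 0.16267357, 0.03315619]), [array([ 0. , -0.5]), array([-0. ,  0.5])])
farR (array([0.51288527, 0.19430506, 0.03218575]), [array([-0. ,  0.3]), array([ 0. , -0.3])])
botR (array([0.46412703, 0.16099972, 0.00360958]), [array([-0. ,  0.1]), array([ 0. , -0.1])])
stem base (array([0.48530811, 0.16014412, 0.0379195 ]), [array([ 0.1, -1. ]), array([-0.1,  1. ])])
nets [(array([0.48706382, 0.16420457, 0.02165952]), [array([-0. ,  1.1]), array([ 0. , -1.1])]), (array([0.48878955, 0.16695637, 0.09782969]), [array([-0. ,  1.5]), array([ 0.1, -1.5])]), (array([0.4941127 , 0.16593849, 0.05214046]), [array([ 0. , -0.6]), array([-0. ,  0.6])])]
```

```bash
python3 - <<'E'
from h import *
import pickle
V=pickle.load(open("VW.pkl","rb"))
ims=[]
for i,(f,T) in enumerate(V):
    im=f["img"][:,:,::-1]; c=[(261,285),(175,275)][i]
    u0,v0=c[0]-60,c[1]-60; print(u0,v0); ims.append(cv2.resize(im[v0:v0+110,u0:u0+120],None,fx=3.3,fy=3.3))
cv2.imwrite("pics/tin.png",np.hstack(ims)); print(ims[0].shape)
E
```

```text
201 225
115 215
(363, 396, 3)
```

View pics/tin.png

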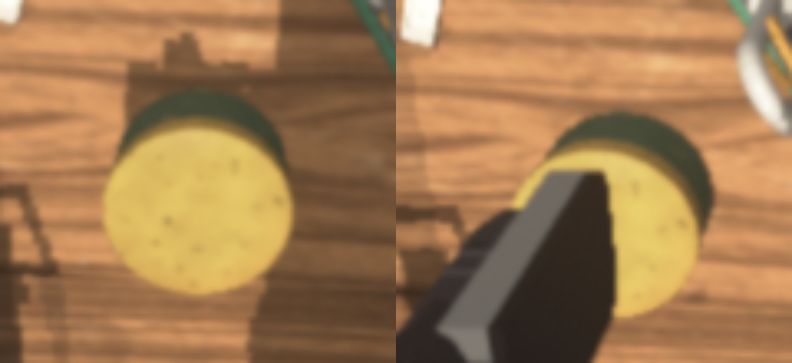

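```bash
python3 - <<'E'
from h import *
import pickle
V=pickle.load(open("VW.pkl","rb"))
print(tri([(*V[0],(261,288.6)),(*V[1],(179,285.9))]), onz(*V[0],(261,252.3),0))
yw=np.radians(34.4); wo=np.array([.4964,.1671,0])
def pose(wo,yw,t,gx=-.018,gz=.025,flip=False):
    s,c=np.sin(t),np.cos(t)
    R=np.column_stack([[0,1,0],[c,0,s],[s,0,-c]])
    if flip: R=R@np.diag([-1,-1,1])
    Rw=Ro.from_euler("z",yw).as_matrix()
    return Rw@(np.array([gx,0,gz])+R[:,2]*.019)+wo, Ro.from_matrix(Rw@R).as_rotvec()
for t in (36,42):
  for fl in (False,True):
    for w,y in [(wo,yw),(wo+[0,0,.1],yw),(np.array([.47,-.02,.13]),np.radians(4)),(np.array([.5355,-.0147,.08]),np.radians(4)),(np.array([.5355,-.0147,.13]),np.radians(4))]:
        p,o=pose(w,y,np.radians(t),flip=fl); q=ik(p,o); print(t,fl,p.round(3),None if q is None else np.round(q,2))
# finger positions in world, open: outer ±57mm
p,o=pose(wo,yw,np.radians(42)); R=Ro.from_rotvec(o).as_matrix()
for sx in (-.057,-.0425,.0425,.057):
  for sy in (-.011,.011):
    print(sx,sy,[(p+R@np.array([sx,sy,dz])).round(3).tolist() for dz in (-.013,-.05)])
E
```

```text
(array([0.5815767 , 0.1003556 , 0.03332431]), [array([-0. ,  0.2]), array([ 0. , -0.2])]) [0.54867087 0.09710864 0.        ]
36 False [0.491 0.163 0.01 ] [-0.03  0.48 -1.15 -0.59  0.36 -0.54]
36 False [0.491 0.163 0.11 ] [-0.03  0.16 -1.07 -0.19  0.36 -0.54]
36 False [ 0.463 -0.02   0.14 ] [-0.37 -0.03 -1.17 -0.15  0.26 -0.37]
36 False [ 0.529 -0.015  0.09 ] [-0.29  0.23 -1.11 -0.36  0.21 -0.29]
36 False [ 0.529 -0.015  0.14 ] [-0.29  0.09 -1.05 -0.16  0.21 -0.29]
36 True [0.491 0.163 0.01 ] [-0.03  0.48 -1.15 -0.59  0.36  2.61]
36 True [0.491 0.163 0.11 ] [-0.03  0.16 -1.07 -0.19  0.36  2.61]
36 True [ 0.463 -0.02   0.14 ] [-0.37 -0.03 -1.17 -0.15  0.26  2.77]
36 True [ 0.529 -0.015  0.09 ] [-0.29  0.23 -1.11 -0.36  0.21  2.85]
36 True [ 0.529 -0.015  0.14 ] [-0.29  0.09 -1.05 -0.16  0.21  2.85]
42 False [0.492 0.164 0.011] [-0.08  0.57 -1.24 -0.85  0.43 -0.54]
42 False [0.492 0.164 0.111] [-0.08  0.19 -1.16 -0.4   0.43 -0.54]
42 False [ 0.465 -0.02   0.141] [-0.41 -0.01 -1.28 -0.36  0.32 -0.37]
42 False [ 0.53  -0.015  0.091] [-0.31  0.28 -1.21 -0.61  0.25 -0.29]
42 False [ 0.53  -
[... 170 characters left out ...]
  0.43  2.6 ]
42 True [ 0.465 -0.02   0.141] [-0.41 -0.01 -1.28 -0.36  0.32  2.77]
42 True [ 0.53  -0.015  0.091] [-0.31  0.28 -1.21 -0.61  0.25  2.85]
42 True [ 0.53  -0.015  0.141] [-0.31  0.11 -1.15 -0.38  0.25  2.85]
-0.057 -0.011 [[0.51, 0.108, 0.013], [0.49, 0.094, 0.041]]
-0.057 0.011 [[0.524, 0.117, 0.028], [0.503, 0.103, 0.055]]
-0.0425 -0.011 [[0.502, 0.12, 0.013], [0.482, 0.106, 0.041]]
-0.0425 0.011 [[0.516, 0.129, 0.028], [0.495, 0.115, 0.055]]
0.0425 -0.011 [[0.454, 0.19, 0.013], [0.434, 0.176, 0.041]]
0.0425 0.011 [[0.468, 0.199, 0.028], [0.447, 0.185, 0.055]]
0.057 -0.011 [[0.446, 0.202, 0.013], [0.425, 0.188, 0.041]]
0.057 0.011 [[0.459, 0.211, 0.028], [0.439, 0.197, 0.055]]
```

```bash
cat >> h.py <<'E'
def pose(wo,yw,t=np.radians(40),gx=-.021,gz=.025,flip=False):
    s,c=np.sin(t),np.cos(t)
    R=np.column_stack([[0,1,0],[c,0,s],[s,0,-c]])
    if flip: R=R@np.diag([-1,-1,1])
    Rw=Ro.from_euler("z",yw).as_matrix()
    return Rw@(np.array([gx,0,gz])+R[:,2]*.019)+wo, Ro.from_matrix(Rw@R).as_rotvec()
E
python3 - <<'E'
from h import *
wo=np.array([.4964,.1671,0]); p,o=pose(wo,np.radians(34.4)); z=Ro.from_rotvec(o).apply([0,0,1])
movep(p-.12*z+[0,0,.08],o)
move_l(p-.12*z*0.8,velocity=0.25)
sleep(.1)
f,T=shot("wrist","m0"); shot("scene","m0s"); f,T=shot("top"); crop(f,230,215,60,45,6,"m0t")
s=get_state(); print(s["position"],s["contact_force"],s["clock"])
E
```

```text
[0.43950068 0.12708159 0.08547322] [-0.31207123  0.08443475 -0.14098697] 20.4583
```

View pics/m0.png

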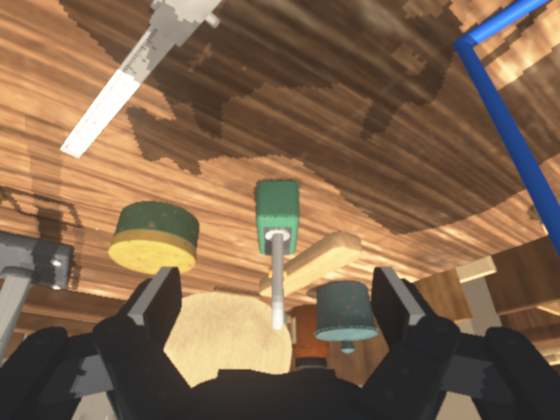

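View pics/m0s.png

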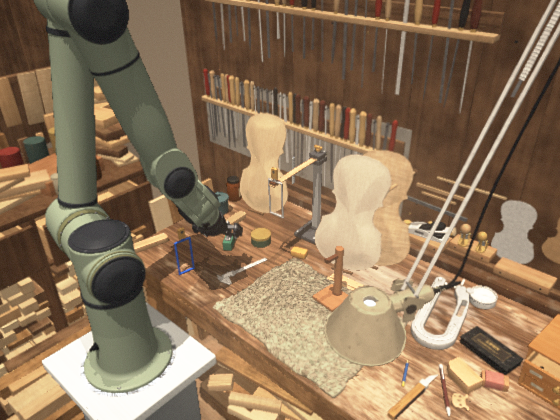

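```bash
python3 - <<'E'
from h import *
wo=np.array([.4964,.1671,0]); p,o=pose(wo,np.radians(34.4)); z=Ro.from_rotvec(o).apply([0,0,1])
b=move_l(p,velocity=0.12,until_force=5)
s=get_state(); print(b,s["position"],p,s["contact_force"])
shot("wrist","m1")
f,T=shot("scene"); crop(f,229,235,50,40,7,"m1s")
print(s["clock"])
E
```

```text
False [0.48891646 0.16201841 0.01078205] [0.4891497  0.16213561 0.01044516] [-1.13728967 -0.47050648  0.62497334]
21.4083
```

View pics/m1.png

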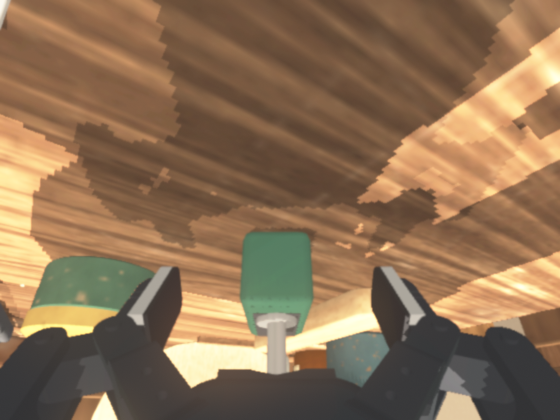

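View pics/m1s.png

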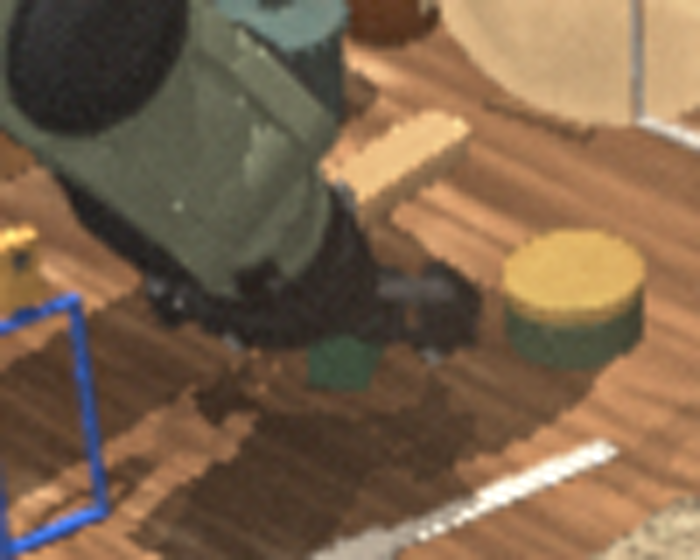

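```bash
python3 - <<'E'
from h import *
grab(110); s=get_state(); print(s["finger_gap"],s["position"],s["contact_force"],s["clock"])
wo=np.array([.4964,.1671,0]); p,o=pose(wo,np.radians(34.4))
move_l(p+[0,0,.06],velocity=0.15); sleep(.15); s=get_state(); print(s["finger_gap"],s["position"],s["contact_force"],s["wrist_torque"])
f,T=shot("wrist","n0"); f,T=shot("scene"); crop(f,229,225,50,40,7,"n0s")
E
```

```text
0.32642857661146346 [0.48917977 0.16211402 0.01089463] [-3.55515805 -1.94741919  7.22888453] 22.0667
0.3325949778400325 [0.48800328 0.16207417 0.06897313] [-0.30289886 -0.27203656 -3.15314214] [-0.67183065  0.97325305  0.01857354]
```

View pics/n0.png

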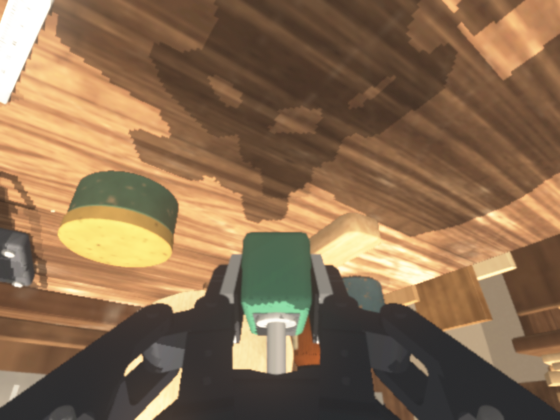

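View pics/n0s.png

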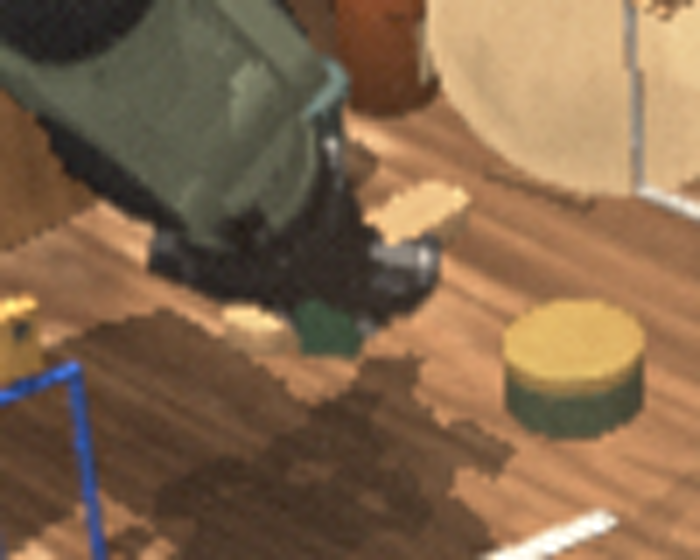

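```bash
python3 - <<'E'
from h import *
B=np.array([.5355,-.0147,.178]); a=np.radians(4); d=np.array([np.cos(a),np.sin(a),0])
p0,o0=pose(np.array([.4964,.1671,.12]),np.radians(34.4)); move_l(p0,velocity=0.25)
p,o=pose(B-.10*d-[0,0,.048],a); movep(p,o)
sleep(.3); s=get_state(); print(s["position"],p,s["contact_force"],s["clock"],s["q"].round(2))
f,T=shot("wrist","r0")
print([(n,[(np.round(q["centre"],1).tolist(),round(q["score"],2)) for q in tip_of("wrist",n)[:2]]) for n in ("stirrup","stirrup_top","hook_mouth","hook_seat")])
print(proj(f,T,[B,B+[0,0,.115]]))
f,T=shot("scene"); crop(f,285,225,60,55,6,"r0s"); print(proj(f,T,[B,B-.1*d]))
f,T=shot("top"); crop(f,285,220,60,50,6,"r0t")
E
```

```text
Traceback (most recent call last):
cell.MotionError: the arm cannot take that pose within its joint ranges
```

```bash
python3 - <<'E'
from h import *
B=np.array([.5355,-.0147,.178]); a=np.radians(4); d=np.array([np.cos(a),np.sin(a),0])
print(get_state()["position"],get_state()["q"].round(2))
for k in (.08,.07,.06,.05,.04,.0):
  for z in (.048,.06,.03):
    p,o=pose(B-k*d-[0,0,z],a); q=ik(p,o); print(k,z,None if q is None else q.round(2))
E
```

```text
[0.48977691 0.16198819 0.13106177] [-0.07  0.12 -1.11 -0.24  0.41 -0.54]
0.08 0.048 [-0.43 -0.06 -1.27 -0.27  0.31 -0.4 ]
0.08 0.06 [-0.43 -0.02 -1.29 -0.34  0.31 -0.4 ]
0.08 0.03 [-0.43 -0.13 -1.24 -0.18  0.31 -0.4 ]
0.07 0.048 [-0.41 -0.04 -1.26 -0.28  0.3  -0.38]
0.07 0.06 [-0.41  0.   -1.28 -0.35  0.3  -0.38]
0.07 0.03 [-0.41 -0.1  -1.22 -0.19  0.3  -0.38]
0.06 0.048 [-0.39 -0.02 -1.24 -0.29  0.29 -0.36]
0.06 0.06 [-0.39  0.02 -1.26 -0.35  0.29 -0.36]
0.06 0.03 [-0.39 -0.08 -1.21 -0.2   0.29 -0.36]
0.05 0.048 [-0.38  0.   -1.22 -0.3   0.28 -0.35]
0.05 0.06 [-0.38  0.04 -1.24 -0.36  0.28 -0.35]
0.05 0.03 [-0.38 -0.06 -1.19 -0.21  0.28 -0.35]
0.04 0.048 [-0.36  0.02 -1.2  -0.3   0.27 -0.34]
0.04 0.06 [-0.36  0.06 -1.22 -0.36  0.27 -0.34]
0.04 0.03 [-0.36 -0.04 -1.17 -0.22  0.27 -0.34]
0.0 0.048 [-0.31  0.09 -1.12 -0.3   0.24 -0.3 ]
0.0 0.06 [-0.31  0.13 -1.14 -0.36  0.24 -0.3 ]
0.0 0.03 [-0.31  0.04 -1.1  -0.23  0.24 -0.3 ]
```

```bash
python3 - <<'E'
from h import *
B=np.array([.5355,-.0147,.178]); a=np.radians(4); d=np.array([np.cos(a),np.sin(a),0])
p,o=pose(B-.07*d-[0,0,.048],a); movep(p,o)
sleep(.3); s=get_state(); print(s["position"],p,s["contact_force"],s["clock"],s["q"].round(2))
f,T=shot("wrist","r0")
print([(n,[(np.round(q["centre"],1).tolist(),round(q["score"],2)) for q in tip_of("wrist",n)[:2]]) for n in ("stirrup","stirrup_top","hook_mouth","hook_seat")])
print(proj(f,T,[B,B+[0,0,.115]]))
f,T=shot("scene"); crop(f,285,225,60,55,6,"r0s"); print(proj(f,T,[B,B-.1*d]))
f,T=shot("top"); crop(f,285,220,60,50,6,"r0t")
E
```

```text
[ 0.45710405 -0.01945334  0.14028263] [ 0.45690489 -0.02019591  0.14044516] [-0.10528709  0.73406234 -2.98167087] 24.3083 [-0.41 -0.04 -1.25 -0.28  0.3  -0.38]
[('stirrup', [([274.2, 372.2], 0.82)]), ('stirrup_top', []), ('hook_mouth', [([278.1, 354.3], 0.74)]), ('hook_seat', [])]
[[274.87526743 370.62011859]
 [274.48461644 626.69900793]]
[[276.0895166  213.28133623]
 [254.34049785 228.0557781 ]]
```

View pics/r0.png

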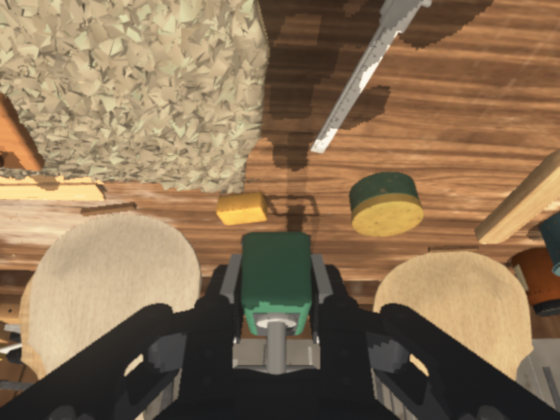

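View pics/r0s.png

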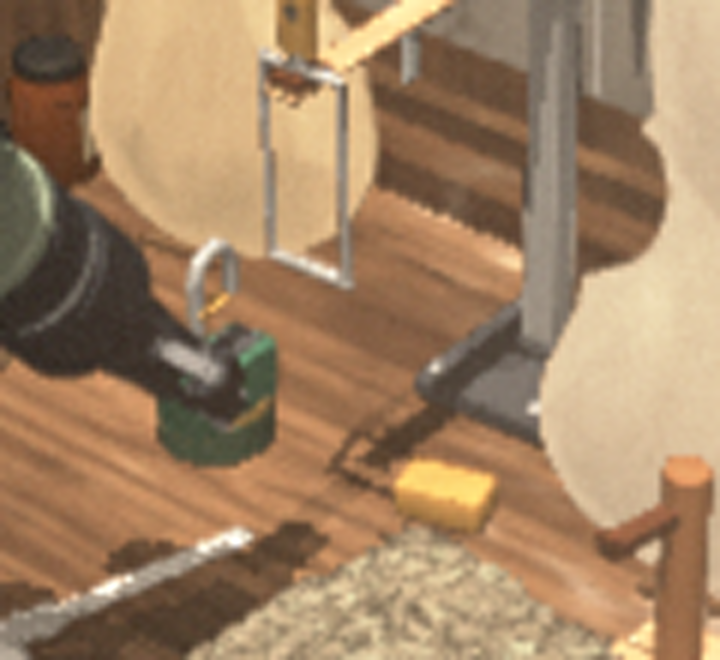

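View pics/r0t.png

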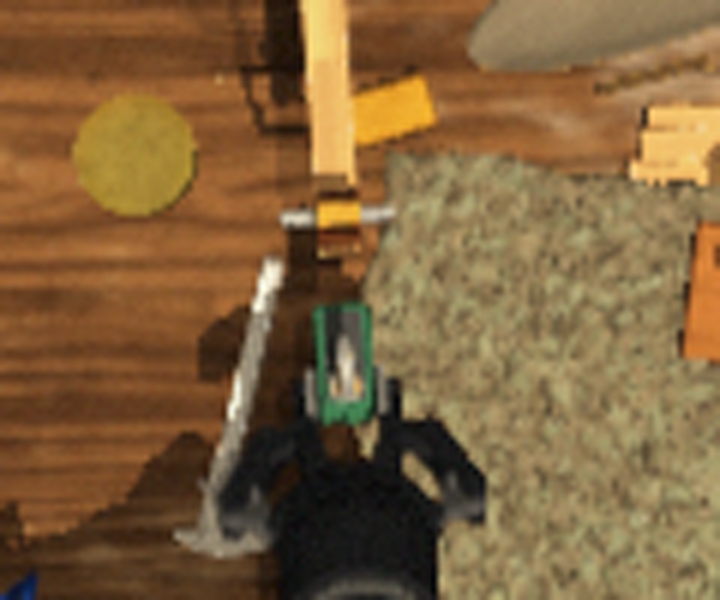

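```bash
python3 - <<'E'
from h import *
f,T=shot("wrist"); crop(f,277,340,60,45,6,"r1")
fs,Ts=shot("scene")
B=np.array([.5355,-.0147,.178]);a=np.radians(4);yv=np.array([-np.sin(a),np.cos(a),0])
print((proj(f,T,[B-.024*yv,B,B+.024*yv])-[217,295])*6)
print((proj(fs,Ts,[B-.024*yv,B,B+.024*yv])-[225,170])*6)
E
```

```text
[[127.44176908 450.90909242]
 [354.55974716 451.63024345]
 [581.641856   451.21431053]]
[[344.2073176  274.98361757]
 [306.53709961 259.68801736]
 [269.50886703 244.65348998]]
```

View pics/r1.png

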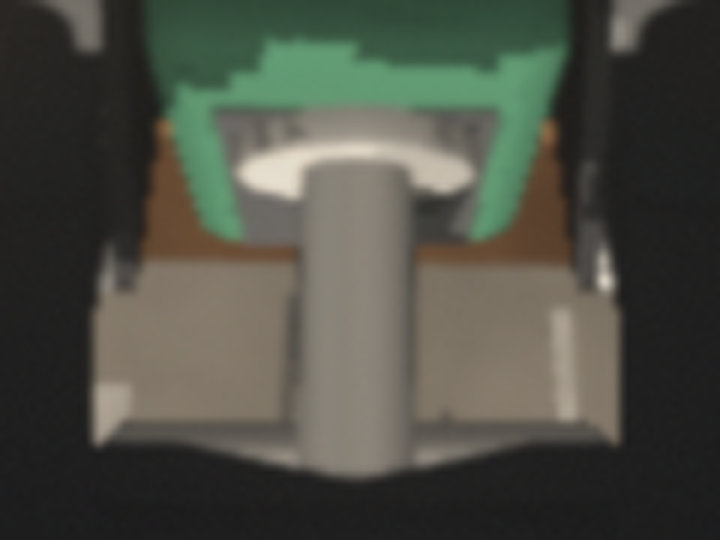

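```bash
python3 - <<'E'
from h import *
fs,Ts=shot("scene")
B=np.array([.5355,-.0147,.178]);a=np.radians(4);d=np.array([np.cos(a),np.sin(a),0]);yv=np.array([-np.sin(a),np.cos(a),0])
u0,v0=248,160
im=cv2.resize(fs["img"][v0:v0+90,u0-20:u0+80,::-1],None,fx=7,fy=7,interpolation=cv2.INTER_CUBIC)
def dot(p,c): 
    for q in proj(fs,Ts,p): cv2.circle(im,tuple(int((q[k]-[u0-20,v0][k]+.5)*7) for k in (0,1)),3,c,-1)
dot([B-.024*yv,B+.024*yv,B+[0,0,.115]-.024*yv,B+[0,0,.115]+.024*yv],(0,0,255))
st=B+[0,0,.109]
dot([st-.015*d+.01*yv,st-.015*d-.01*yv,st+.1*d+.01*yv,st+.1*d-.01*yv],(255,0,0))
W=np.array([s for s in [get_state()["position"]]])
s=get_state(); p,o=pose(B-.07*d-[0,0,.048],a); w=B-.07*d-[0,0,.048]+(s["position"]-p)
dot([w+[0,0,.034]+.031*d-.015*yv, w+.031*d-.015*yv, w+[0,0,.099], w+[0,0,.034]-.031*d-.015*yv,w+[0,0,.062]+.012*d,w-.031*d-.015*yv],(0,255,255))
cv2.imwrite("pics/r2.png",im)
E
```

```text
(no output)
```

View pics/r2.png

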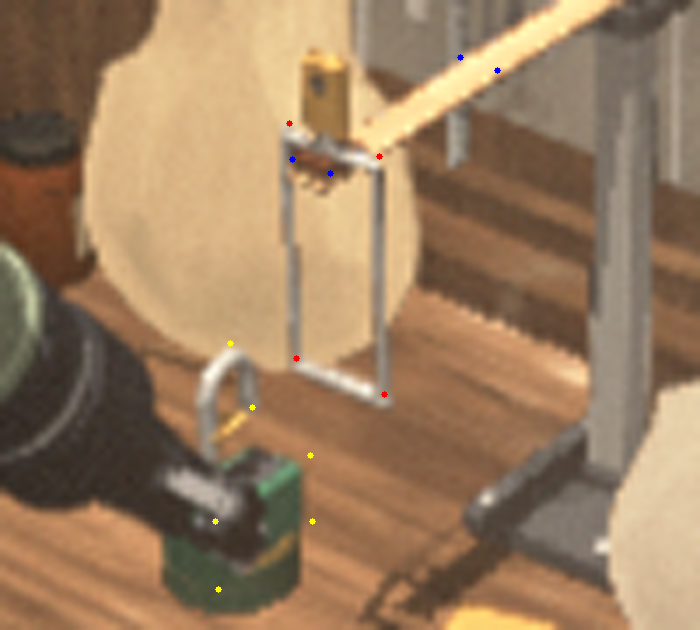

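```bash
cat >> h.py <<'E'
E_=[(0,1),(1,3),(3,2),(2,0),(4,5),(5,7),(7,6),(6,4),(0,4),(1,5),(2,6),(3,7)]
C_=np.array([[x,y,z] for z in (0,.034) for x in (-.031,.031) for y in (-.015,.015)])
H_=np.array([[-.012,0,.034],[-.012,0,.085]]+[[-.012*np.cos(t),0,.084+.012*np.sin(t)] for t in np.linspace(0,np.pi,9)]+[[.012,0,.062]])
G_=np.array([[-.010,0,.064],[.010,0,.062]])
def wire(n,w,R,name,k=9,u=None,wd=45,st=None,off=(0,0)):
    f,T=shot(n); L=w+R.apply(C_)
    c=proj(f,T,w+R.apply([0,0,.05]))[0] if u is None else u
    u0,v0=int(max(0,c[0]-wd)),int(max(0,c[1]-wd))
    im=cv2.resize(f["img"][v0:v0+2*wd,u0:u0+2*wd,::-1],None,fx=k,fy=k,interpolation=cv2.INTER_CUBIC)
    raw=im.copy()
    P=lambda X:[tuple(int(v) for v in ((q-[u0,v0]+.5+np.array(off))*k)) for q in proj(f,T,X)]
    q=P(L)
    for a,b in E_: cv2.line(im,q[a],q[b],(0,0,255),1)
    cv2.polylines(im,[np.array(P(w+R.apply(H_)))],False,(255,0,255),1)
    if st is not None:
        for s in st: cv2.polylines(im,[np.array(P(s))],False,(255,255,0),1)
    cv2.imwrite(f"pics/{name}.png",im); cv2.imwrite(f"pics/{name}_raw.png",raw)
E
python3 - <<'E'
from h import *
B=np.array([.5355,-.0147,.178]);a=np.radians(4);d=np.array([np.cos(a),np.sin(a),0])
s=get_state(); p,o=pose(B-.07*d-[0,0,.048],a); w=B-.07*d-[0,0,.048]+(s["position"]-p)
wire("scene",w,Ro.from_euler("z",a),"r3",k=12,wd=30)
E
```

```text
(no output)
```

View pics/r3.png

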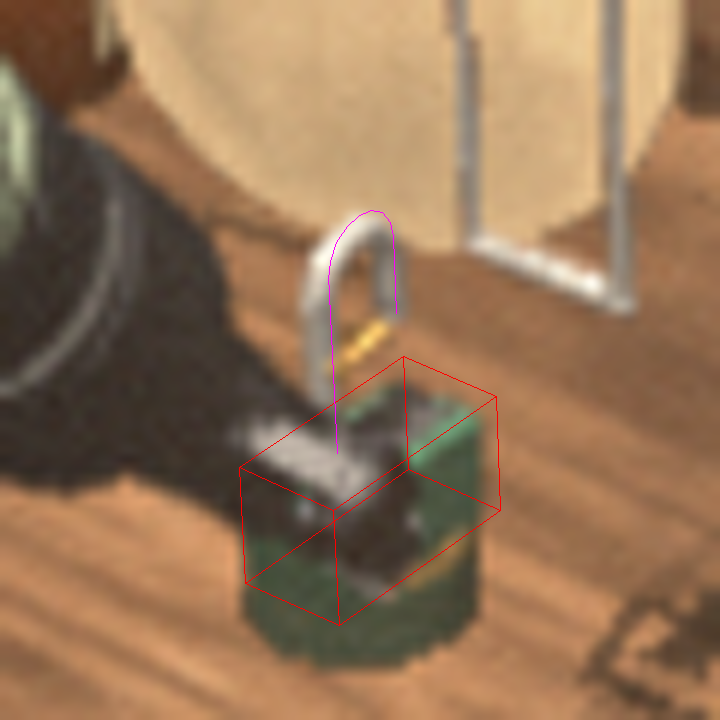

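```bash
python3 - <<'E'
from h import *
B=np.array([.5355,-.0147,.178]);a=np.radians(4);d=np.array([np.cos(a),np.sin(a),0]);yv=np.array([-np.sin(a),np.cos(a),0])
F0=get_state()["contact_force"]
p,o=pose(B-[0,0,.048],a); b=move_l(p,velocity=0.06,until_force=2.5); sleep(.2)
s=get_state(); print(b,s["position"]-p,s["contact_force"]-F0,s["clock"])
w=B-[0,0,.048]+(s["position"]-p)
S=[np.array([B+.024*yv*k for k in (-1,1)]),]
wire("scene",w,Ro.from_euler("z",a),"t0",k=12,wd=30,st=S)
wire("top",w,Ro.from_euler("z",a),"t0t",k=12,wd=25,st=S)
shot("wrist","t0w")
E
```

```text
False [-1.90816566e-04 -5.98344653e-05  5.24984801e-05] [-0.37380535 -0.98521534 -1.03000381] 26.375
```

View pics/t0.png

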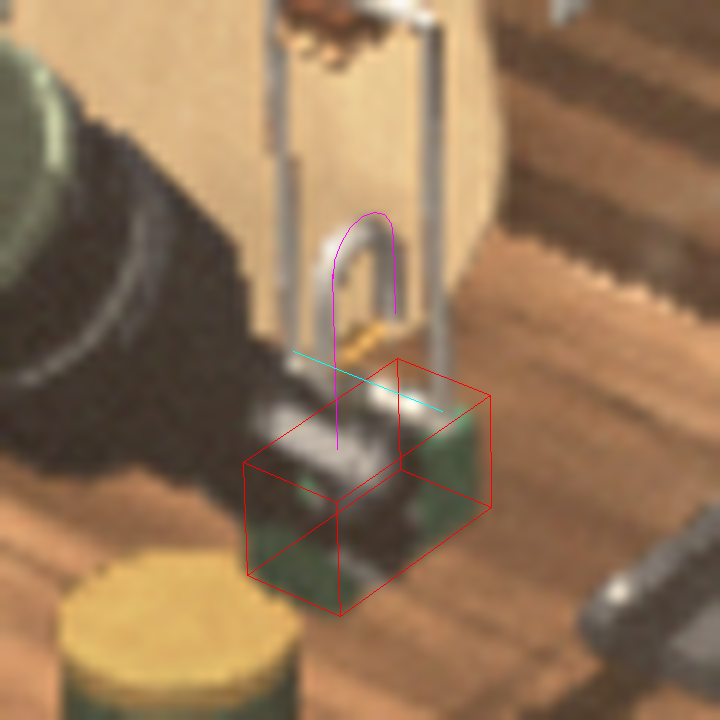

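View pics/t0w.png

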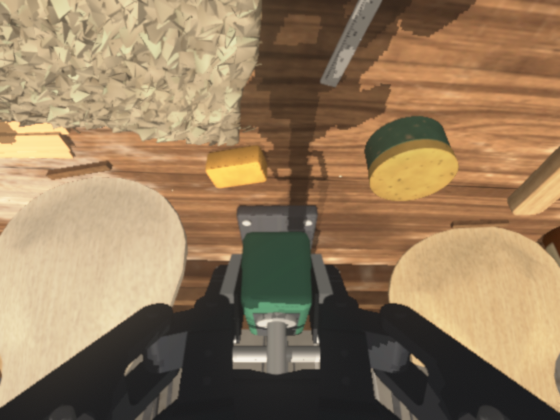

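```bash
cat > push.py <<'E'
from h import *
import pickle,os,sys
B=np.array([.5355,-.0147,.178]);a=np.radians(4)
p,o=pose(B-[0,0,.048],a)
def tmpl(ref,im,box,m=14):
    u,v,w,h=box; t=ref[v:v+h,u:u+w]; s=im[v-4:v+h+m,u-5:u+w+5]
    r=cv2.matchTemplate(s,t,cv2.TM_CCOEFF_NORMED); _,mx,_,l=cv2.minMaxLoc(r)
    x,y=l; sub=0
    if 0<y<r.shape[0]-1:
        a_,b_,c_=r[y-1,x],r[y,x],r[y+1,x]; sub=(a_-c_)/(2*(a_-2*b_+c_)+1e-9)
    return y-4+sub, x-5, mx
def run(d0,d1,step,fmax,dmax,v=.03,xs=0.0):
    ref=pickle.load(open("ref.pkl","rb")); F0=ref["F0"]
    dv=np.array([np.cos(a),np.sin(a),0])
    for k in np.arange(d0,d1+1e-9,step):
        move_l(p-[0,0,k]+xs*dv,velocity=v); sleep(.1)
        s=get_state(); F=s["contact_force"]-F0; f,T=shot("scene")
        y,x,mx=tmpl(ref["im"],f["img"],ref["box"])
        defl=y/ref["ppm"]
        print(f"d={k*1e3:.1f} z={1e3*(p[2]-s['position'][2]):.1f} F={F.round(1)} tab dv={y:.2f} dx={x} m={mx:.2f} defl={defl:.1f}mm t={s['clock']:.1f}")
        if F[2]>fmax or defl>dmax: print("STOP"); return k
    return k
E
python3 - <<'E'
from push import *
f,T=shot("scene"); S=B+[0,0,.115]
q=proj(f,T,[S+[0,0,.02],S+[0,0,.03],S+[0,0,.044]]); print(q)
ppm=(proj(f,T,S+[0,0,.03])-proj(f,T,S+[0,0,.02]))[0][1]/-10; print(ppm)
u,v=q[0].astype(int); box=(u-9,v-14,18,22)
sleep(.1)
Fs=[]
for _ in range(10): sleep(.03); Fs.append(get_state()["contact_force"])
print(np.mean(Fs,0),np.std(Fs,0))
pickle.dump(dict(im=f["img"],box=box,ppm=ppm,F0=np.mean(Fs,0)),open("ref.pkl","wb"))
crop(f,u,v,20,20,12,"tabref"); 
run(0.002,0.012,.002,4,20)
E
```

```text
[[275.05503319 173.32413726]
 [274.97422848 170.20472391]
 [274.86006736 165.79802398]]
0.311941334819781
[ 0.27506662  0.0205937  -3.41048838] [0.50411835 0.26036813 0.48843519]
d=2.0 z=2.1 F=[ 0.4 -0.  -0.4] tab dv=-0.05 dx=0 m=1.00 defl=-0.1mm t=27.4
d=4.0 z=4.1 F=[ 0.1 -0.2  0.3] tab dv=-0.05 dx=0 m=1.00 defl=-0.2mm t=27.8
d=6.0 z=6.1 F=[-0.3 -0.1  0.4] tab dv=-0.05 dx=0 m=1.00 defl=-0.1mm t=28.2
d=8.0 z=8.1 F=[-0.4  0.5 -0.2] tab dv=-0.05 dx=0 m=1.00 defl=-0.2mm t=28.6
d=10.0 z=10.0 F=[-1.5 -0.6  0.4] tab dv=-0.05 dx=0 m=1.00 defl=-0.2mm t=29.0
d=12.0 z=12.1 F=[-0.9 -0.2  0.3] tab dv=-0.04 dx=0 m=0.99 defl=-0.1mm t=29.4
```

View pics/tabref.png

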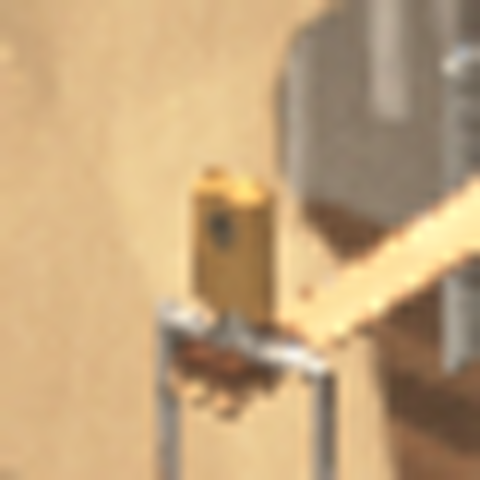

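```bash
python3 - <<'E'
from push import *
k=run(0.014,0.024,.002,10,16)
wire("scene",B-[0,0,.048+k],Ro.from_euler("z",a),"v0",k=12,wd=30,u=(270,205))
shot("wrist","v0w")
E
```

```text
d=14.0 z=13.9 F=[-0.2  0.5  1.6] tab dv=0.36 dx=0 m=0.96 defl=1.1mm t=29.8
d=16.0 z=15.9 F=[-0.2 -0.4  1.9] tab dv=0.89 dx=0 m=0.97 defl=2.9mm t=30.2
d=18.0 z=17.9 F=[-0.3 -0.   2.6] tab dv=1.25 dx=0 m=0.93 defl=4.0mm t=30.6
d=20.0 z=19.9 F=[-0.7  0.4  4.2] tab dv=1.72 dx=0 m=0.91 defl=5.5mm t=31.0
d=22.0 z=21.9 F=[-0.2 -0.7  5.4] tab dv=2.59 dx=0 m=0.89 defl=8.3mm t=31.4
d=24.0 z=24.0 F=[-0.7  0.4  4.9] tab dv=2.74 dx=0 m=0.87 defl=8.8mm t=31.8
```

View pics/v0_raw.png

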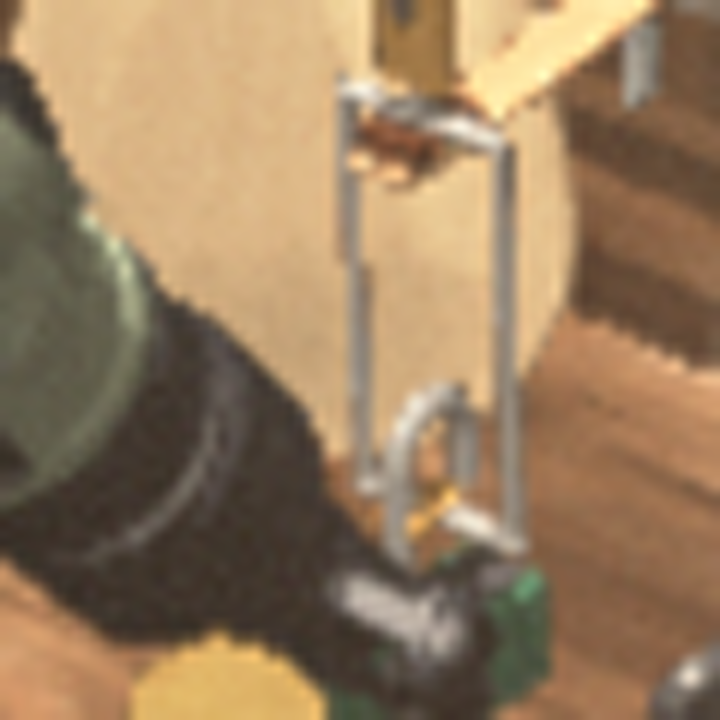

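View pics/v0w.png

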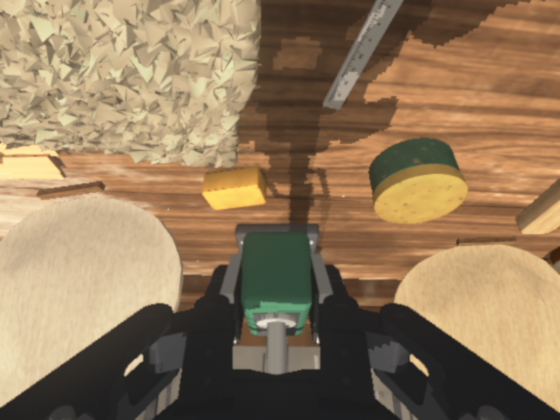

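```bash
python3 - <<'E'
from push import *
k=run(0.026,0.040,.002,15,23)
wire("scene",B-[0,0,.048+k],Ro.from_euler("z",a),"v1",k=12,wd=30,u=(270,207))
E
```

```text
d=26.0 z=26.0 F=[-1.3 -0.8  6.7] tab dv=2.97 dx=0 m=0.86 defl=9.5mm t=32.3
d=28.0 z=28.0 F=[ 0.3 -0.5  8. ] tab dv=3.58 dx=0 m=0.85 defl=11.5mm t=32.7
d=30.0 z=30.0 F=[-0.4  0.   8.1] tab dv=3.83 dx=0 m=0.85 defl=12.3mm t=33.1
d=32.0 z=32.1 F=[-0.9 -0.2  5.4] tab dv=3.74 dx=0 m=0.84 defl=12.0mm t=33.5
d=34.0 z=34.0 F=[-1.5 -0.3  7.5] tab dv=4.04 dx=0 m=0.84 defl=13.0mm t=33.9
d=36.0 z=35.9 F=[-1.1  0.1  8.4] tab dv=4.16 dx=0 m=0.82 defl=13.3mm t=34.3
d=38.0 z=37.9 F=[-0.1 -0.5  8.7] tab dv=4.58 dx=0 m=0.82 defl=14.7mm t=34.7
d=40.0 z=39.9 F=[-0.9 -0.1  8.5] tab dv=4.69 dx=0 m=0.82 defl=15.0mm t=35.1
```

View pics/v1_raw.png

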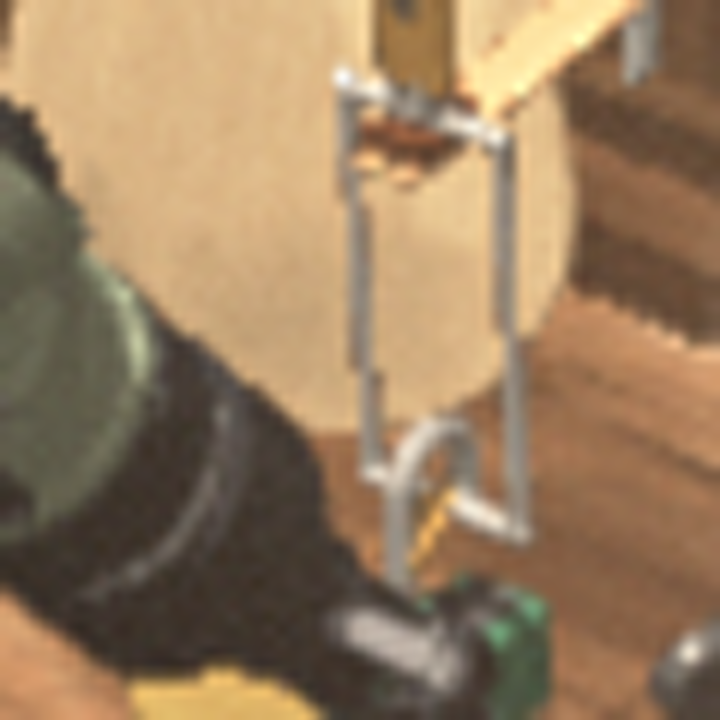

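```bash
python3 - <<'E'
from push import *
k=run(0.042,0.054,.002,14,23)
wire("scene",B-[0,0,.048+k],Ro.from_euler("z",a),"v2",k=12,wd=30,u=(270,209))
E
```

```text
d=42.0 z=41.9 F=[0.1 0.4 9.5] tab dv=4.70 dx=0 m=0.81 defl=15.1mm t=35.5
d=44.0 z=44.9 F=[-0.2 -0.5  3.7] tab dv=1.57 dx=0 m=0.93 defl=5.0mm t=35.9
d=46.0 z=46.4 F=[-0.7 -0.7  4. ] tab dv=1.31 dx=0 m=0.92 defl=4.2mm t=36.3
d=48.0 z=48.0 F=[0.1 0.9 4.4] tab dv=1.66 dx=0 m=0.91 defl=5.3mm t=36.7
d=50.0 z=49.9 F=[-0.1 -0.3  6.2] tab dv=2.45 dx=0 m=0.88 defl=7.9mm t=37.1
d=52.0 z=51.9 F=[ 0.3 -0.8  6.1] tab dv=2.65 dx=0 m=0.87 defl=8.5mm t=37.5
d=54.0 z=53.9 F=[-0.3 -0.4  7.9] tab dv=3.58 dx=0 m=0.83 defl=11.5mm t=37.9
```

View pics/v2_raw.png

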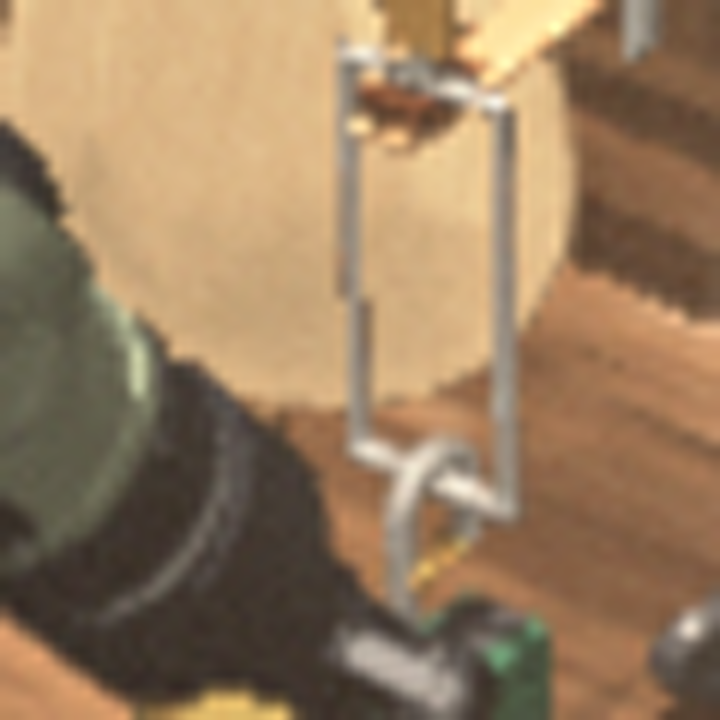

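```bash
python3 - <<'E'
from push import *
k=run(0.047,0.047,.002,14,23)
k=run(0.046,0.046,.002,14,23)
pr=get_state()["position"]; z=Ro.from_rotvec(o).apply([0,0,1])
for m in (.04,.06,.08,.1): q=ik(pr-z*m,o); print(m,None if q is None else q.round(2))
f,T=shot("wrist","x0w")
wire("scene",B-[0,0,.048+k],Ro.from_euler("z",a),"x0",k=12,wd=30,u=(270,209))
E
```

```text
d=47.0 z=47.3 F=[0.5 0.3 3.9] tab dv=1.63 dx=0 m=0.91 defl=5.2mm t=38.5
d=46.0 z=46.2 F=[-0.3  0.6  4. ] tab dv=1.34 dx=0 m=0.92 defl=4.3mm t=38.9
0.04 [-0.34  0.1  -1.19 -0.38  0.26 -0.32]
0.06 [-0.36  0.02 -1.2  -0.3   0.27 -0.34]
0.08 [-0.38 -0.05 -1.2  -0.22  0.28 -0.35]
0.1 [-0.4  -0.13 -1.19 -0.14  0.3  -0.37]
```

View pics/x0_raw.png

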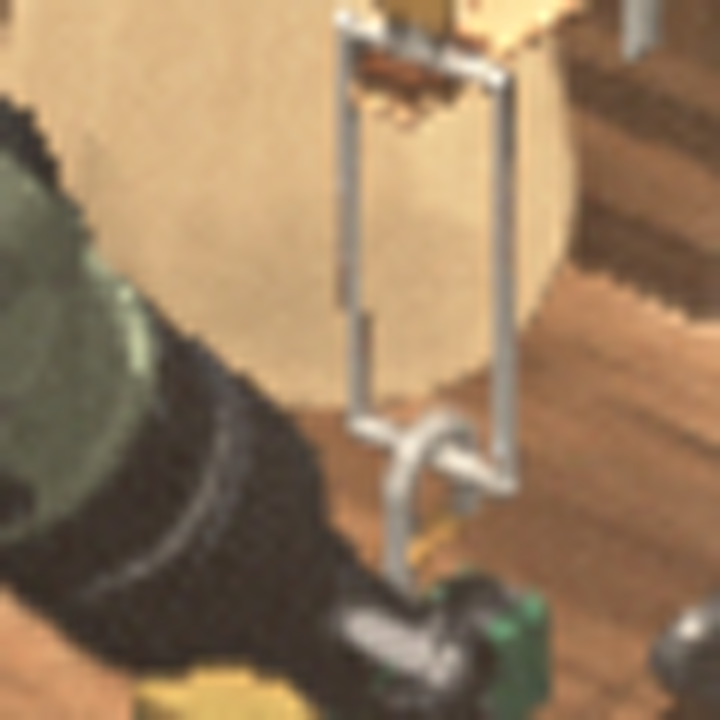

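View pics/x0w.png

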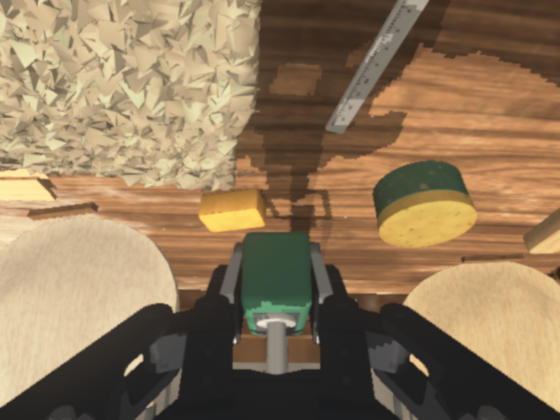

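```bash
python3 - <<'E'
from push import *
let_go(); s=get_state(); print(s["finger_gap"],s["contact_force"],s["clock"])
f,T=shot("wrist","y0w"); 
z=Ro.from_rotvec(o).apply([0,0,1]); b=move_l(s["position"]-z*.09,velocity=.1,until_force=4); s=get_state(); print(b,s["contact_force"],s["clock"])
wire("scene",B-[0,0,.048+.046],Ro.from_euler("z",a),"y0",k=12,wd=30,u=(270,209))
shot("wrist","y1w")
E
```

```text
1.0023176598423087 [ 0.07467566 -0.50736254  0.28000703] 39.6333
False [0.60760712 0.09661306 0.7162686 ] 40.7333
```

View pics/y0_raw.png

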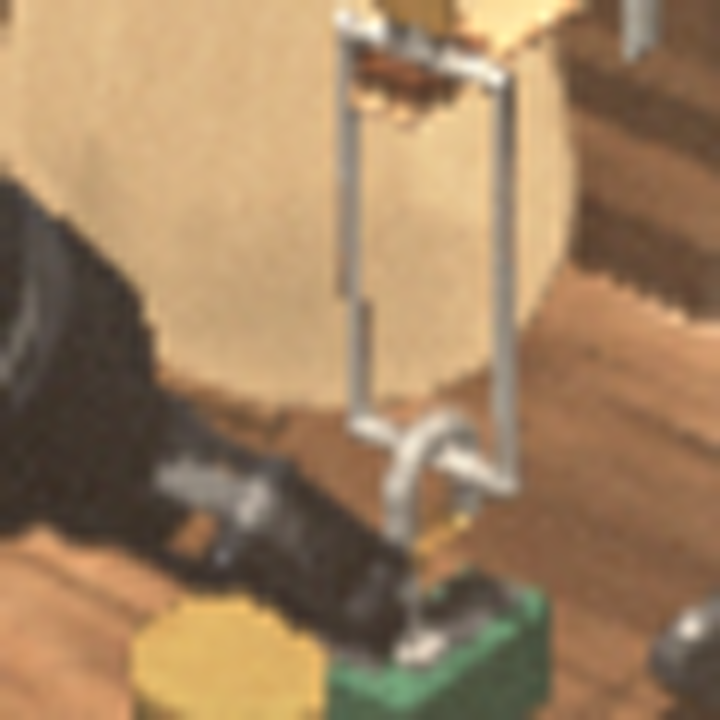

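View pics/y1w.png

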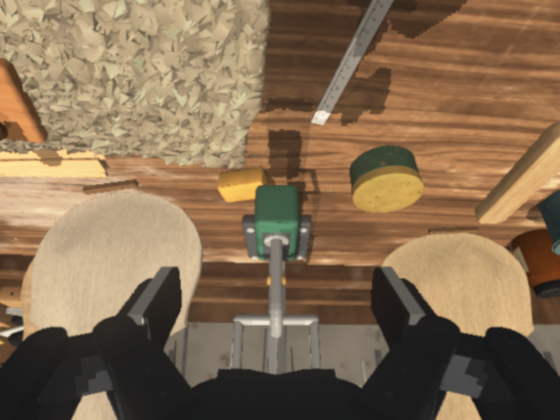

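```bash
python3 - <<'E'
from push import *
z=Ro.from_rotvec(o).apply([0,0,1]); s=get_state()
move_l(s["position"]-z*.05,velocity=.12)
ims=[]
for i in range(5):
    f,T=shot("scene"); ims.append(f["img"][165:265,220:330].astype(np.float32)); sleep(.35)
for m in ims[1:]: print(np.abs(m-ims[0]).max(), np.abs(m-ims[0]).mean(), cv2.phaseCorrelate(ims[0].mean(2)[40:],m.mean(2)[40:]))
cv2.imwrite("pics/z0.png",cv2.resize(f["img"][165:265,220:330,::-1],None,fx=7,fy=6*7/6,interpolation=cv2.INTER_CUBIC)[:600*1])
crop(f,278,212,35,42,7,"z1")
f,T=shot("top"); crop(f,285,210,70,50,5,"z2")
s=get_state(); print(s["contact_force"],s["clock"])
E
```

```text
93.0 2.221485 ((-0.03156460028565533, 0.035301878609079296), 1.003428095181783)
89.0 2.1149092 ((-0.032999761161221386, 7.299334226473775e-05), 0.9937935083442264)
91.0 2.123303 ((-0.062447867922024614, -0.02549679305092667), 0.9909163047207726)
90.0 2.1220303 ((-0.03969577945735381, -0.005469954105883801), 0.9947454318735335)
[-0.93420831 -0.24330445  0.36616199] 43.45
```

View pics/z1.png

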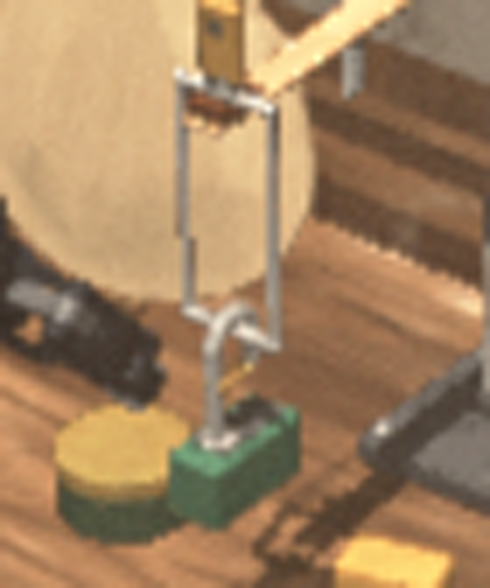

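View pics/z2.png

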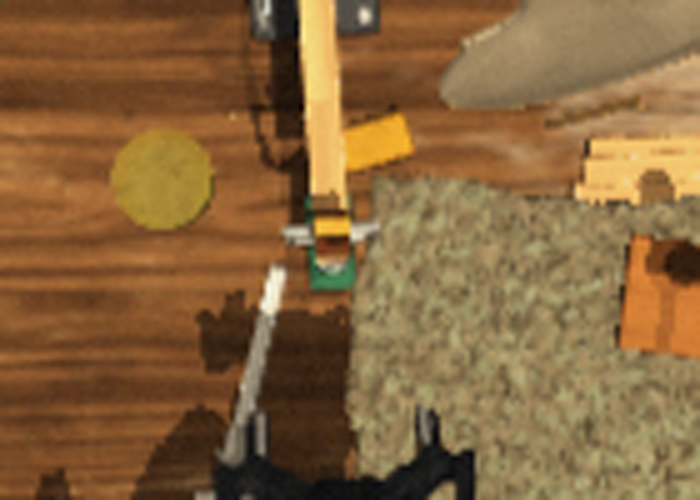

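```bash
python3 - <<'E'
from cell import *
sign_off(); print(get_state()["clock"])
E
```

```text
the job is handed in; nothing more can be done
the job is handed in; nothing more can be done
```

I hung the bare steel stirrup by its top bar in the strip's saddle and let go of it. I then pushed the green weight's hook down over the lower bar until the gate snapped shut, released the weight, backed the arm off and handed the job in at about 43.5 s.

- **Push:** the push rose to about 9.5 N above the weight I was holding. It fell sharply to about 4 N when the gate shut. The strip's end bent about 15 mm at most, tracked in the scene camera at roughly ±1 mm.
- **Gate and bar:** the last close-ups show the lower bar in the crown of the hook with the gate lying shut beneath it. I judged this by eye in the pictures, not by reading the gate angle.
- **Hanging still:** the stirrup and weight hung one below the other, with the top bar still in the saddle. Over about 1.5 s the picture shifted by less than 0.1 pixel. The weight's underside is about 87 mm above the bench, worked out from the geometry.
- **Clear of contact:** the force on the tool was within its usual noise of about 1 N, and the gripper stood well back.
- **Bystanders:** those in view in the last pictures looked undisturbed. I did not measure each one again.
- **Disagreement between views:** the scene camera showed things about 1 pixel (2 to 3 mm) lower than the wrist camera did. I relied on the wrist measurements.

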